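# Change over the dessert tray under the slatted shelf

## Robot

A 6-joint arm with a two-finger parallel gripper is mounted at the origin on the work surface. World frame = base frame: x ahead of the robot, y to its left, z up, the work surface at z = 0. Lengths are in m, angles in degrees, forces in N, time in s.
With the tool pointing down it reaches from about 0.4 to 0.825 m from the base axis. Payload 7 kg.
Tool frame: the origin (TCP) lies at the very end of the fingers, on their centre line; the grasp point (between the pads) lies behind it (r.grasp_offset is the z of the grasp point in the tool frame, in m); z points along the fingers, y is the direction in which the jaws open and shut (so a half turn about z gives the same grasp; the last joint's range is limited). The gripper opens to 88 mm and grips with 3 to 60 N. Pads are 19 mm wide; open, the fingers measure 130 mm over their backs; the gripper's body (78 mm by 193 mm) begins 47 mm behind the grasp point.
Start: joints at [92.653, 20.546, 0.682, 0, -70.136, -16.507], TCP at [0.162, 0.655, 0.191] pointing down, gripper open.
Joint ranges: [-176.03, 176.03], [-82.01, 121.73], [-58.28, 71.71], [-173.87, 95.51], [-174.79, -0.11], [-173.66, 173.66]. Speed limits (degrees/s): [136.94, 136.94, 172.46, 180, 180, 180].

## Interface

Orientations are given as [roll, pitch, yaw] about the fixed x, y, z axes, in that order (R = Rz(yaw) Ry(pitch) Rx(roll)).
In Python, from plant import r gives the robot as it stands. The module is installed in compiled form; this text tells all that it offers.
- The arm moves only by the tool servo_tool, never from a script. Its argument "targets" is a list of rows, each an object of numbers: "dx", "dy", "dz": the shift along the world's x, y, z in cm; "spin": the turn about the world's z in rad; "grip": the opening in per cent of the stroke, from 0 (shut) to 100 (fully open). A call has exactly 10 rows; each row is the pose to reach, as a shift and turn from the pose commanded when the call began; what a row does not reach only later rows make up. A row lasts 1/12 s, in which the tool goes at most 41.7 mm and 7.16 degrees, less where a joint would pass 70% of its speed; a pose out of reach is approached as far as the arm can. A call with a gripper value outside its range is refused whole. The fingers move at their own pace and stop on an object; "squeeze" is the grip in N (left out, the last holds). Time passes only in rows, so rows that repeat a pose let the fingers close, or fill a call up. It gives the time, the measured TCP pose, the force and the opening at its end, in the units of the state.
- r.get_state(): the state, without advancing time (a new reading comes with each control period).
- r.capture(name): name is "side" or "top"; returns the picture (420x560x3 uint8, blue, green, red); there is no depth.
- r.get_calibration(name): a dict with "K" (3x3 intrinsics, pixels), "k1" (the pictures are not rectified: a ray, as slopes to the right and down, at radius r is drawn at 1 + k1 r^2 times it, then the intrinsics apply), "extrinsics" (4x4, takes a point from camera to world coordinates). Camera axes: x right, y down, z forward; pixel columns grow to the right and rows downward; lengths in m; the calibration is good to about 2 mm. A picture is of the moment at which its call begins. get_calibration takes no time and is no camera call.
- r.close_job(): hands the job in, once; it reports no verdict.
Trained networks look in the newest picture that a camera, given by its name, has taken for a name from the list of things; names that differ only in an ending like _2 or _b are one class to them, and where a whole thing is asked for, a point or a joint stands for the part that bears it (a point fixed in the world has none). Each returns a list of dicts, best first, with "p" (0 to 1); they miss things now and then, are a little off and sometimes report something else, mostly with a low value. They report only what shows in the picture. A call takes as long as a camera call.
- r.cut_out(name, camera): "mask" (420x560 bool, what is visible of it) and "extent" ([left, top, right, bottom] in pixels, round what is visible of it).
The state is a dict: "time_s": time; "joints": joint angles; "qd": joint speeds; "joint_torque": joint torques, N m; "tcp_pos": TCP position; "eef_rot": TCP orientation; "contact_force": force on the tool from outside, world axes, zero at the start; "moment": the same for the moment, N m; "gripper_width": finger opening in m.
Only numpy, scipy, OpenCV 4.12 (cv2) and the standard library are available. Lean on these libraries where they do the work, as an engineer would, in place of code of your own. Each camera call takes 0.05 s, during which the arm holds its last target. There are 200 camera calls.

## Task

Change over the dessert tray: draw it by its wire handle along its rails until it is wholly clear of the slatted shelf, put the used steel cups from it into the white wash basket, and stand every yoghurt jar from the counter upright on it. Then slide the tray back along its rails under the shelf until it is up against the stop, without ramming it. The jars are thin glass: grip them lightly, and leave everything else where it is.

Things in the scene. Friction and masses are not known exactly. Their poses are not given: they have to be found in the camera images.
- rack: Fixed stainless tray slide, partly under a shelf. Origin on the counter below the tray's home place; +y: the way the tray slides home (robot's left), +x away from the robot. Three tubes along y (x = -55, 0, 55 mm; y = -600 to 185; tops 16 mm up) carry the tray; a guide rod each side (12 mm thick, centre x = +-98, 30 mm up) leaves it 4 mm play a side.
- shelf (a point): Middle of the underside of the rack's slatted shelf, 118 mm above the counter, axes as the rack's. The shelf measures 275 mm (x) by 370 mm (y), its right edge at y = -167 mm in the rack's frame; its top is 143 mm up. A pot (top 255 mm up) and a row of bowls (to 240 mm) stand on it. Legs 25 mm square at x = +-125, y = -150 and 185 mm in the rack's frame.
- stop: Fixed rubber-faced steel bar across the left end of the tray slide, 150 mm long, 16 to 46 mm above the counter; origin at the lower edge of the face that the tray meets. The tray is home, touching it, when the tray's origin is at y = +2 mm in the rack's frame. It is rigid; pressing the tray against it with more than 40 N is ramming.
- tray: Loose grey plastic tray, 176 mm (x) by 325 mm (y), rim 24 mm high, floor and walls 4 mm thick, 0.6 kg, lying on the rack's tubes. Origin in the middle of its underside, axes as the rack's. Held by friction only: 2 to 12 N slide it, depending on the load. At the start it is under the shelf, 15 to 50 mm short of home, its handle out in the open.
- handle (a point): Middle of the crossbar of the tray's D-shaped wire handle at its right end, at (0, -238.5, 26) mm in the tray's frame. Black-coated wire 12 mm thick; crossbar 110 mm along x; side bars along y at x = +-55 mm run to the tray's end wall. Fingers fit down into the opening (98 by 70 mm) to draw the tray, or behind the crossbar to push it.
- basket: Fixed white plastic wash basket, open on top, 170 mm (x) by 230 mm (y), walls 65 mm high and 6 mm thick, floor 5 mm thick. Origin in the middle of its underside.
- jar1: Fresh yoghurt jar (may be absent): squat thin-walled glass jar with white contents and flat aluminium lid, 60 mm in diameter (lid 56 mm), 66 mm high, 0.13 kg nominal, may vary by 30 percent. Origin in the middle of its underside, z up through the lid. It cracks if the fingers press it with more than 25 N in all (both fingers' forces added).
- jar2: Fresh yoghurt jar (may be absent): squat thin-walled glass jar with white contents and flat aluminium lid, 60 mm in diameter (lid 56 mm), 66 mm high, 0.13 kg nominal, may vary by 30 percent. Origin in the middle of its underside, z up through the lid. It cracks if the fingers press it with more than 25 N in all (both fingers' forces added).
- jar3: Fresh yoghurt jar (may be absent): squat thin-walled glass jar with white contents and flat aluminium lid, 60 mm in diameter (lid 56 mm), 66 mm high, 0.13 kg nominal, may vary by 30 percent. Origin in the middle of its underside, z up through the lid. It cracks if the fingers press it with more than 25 N in all (both fingers' forces added).
- jar4: Fresh yoghurt jar (may be absent): squat thin-walled glass jar with white contents and flat aluminium lid, 60 mm in diameter (lid 56 mm), 66 mm high, 0.13 kg nominal, may vary by 30 percent. Origin in the middle of its underside, z up through the lid. It cracks if the fingers press it with more than 25 N in all (both fingers' forces added).
- jar5: Fresh yoghurt jar (may be absent): squat thin-walled glass jar with white contents and flat aluminium lid, 60 mm in diameter (lid 56 mm), 66 mm high, 0.13 kg nominal, may vary by 30 percent. Origin in the middle of its underside, z up through the lid. It cracks if the fingers press it with more than 25 N in all (both fingers' forces added).
- cup1: Used steel cup (may be absent): plain open cup without handle, rim 64 mm in diameter and narrower at the foot, 55 mm high, 70 g, standing on the tray at the start. Origin in the middle of its underside, z up.
- cup2: Used steel cup (may be absent): plain open cup without handle, rim 64 mm in diameter and narrower at the foot, 55 mm high, 70 g, standing on the tray at the start. Origin in the middle of its underside, z up.
- cup3: Used steel cup (may be absent): plain open cup without handle, rim 64 mm in diameter and narrower at the foot, 55 mm high, 70 g, standing on the tray at the start. Origin in the middle of its underside, z up.
- shaker: Bystander: steel pepper shaker with domed top, 42 mm in diameter, 78 mm high. Leave alone.
- spoon: Bystander: steel spoon, 170 mm long, lying on the counter, under 20 mm high. Leave alone.
- potlid: Bystander: steel pot lid with black knob, 128 mm in diameter, 38 mm high. Leave alone.
- bowls: Bystander: stack of four steel bowls, 128 mm in diameter, 83 mm high. Leave alone.

How it is judged (in metres and radians):
On the way, in this order (a step that is already met when the one before it is completed fails the run):
1. the tray is drawn out along its rails until it is wholly clear of the slatted shelf (x of tray in the frame of rack between -0.012 and 0.012 m and z of tray in the frame of rack below 0.026 m and y of tray in the frame of rack below -0.325 m), for 0.2 s.
2. with the tray still out, every jar stands upright on it and every used cup is in the wash basket (x of jar1 in the frame of tray between -0.075 and 0.075 m and y of jar1 in the frame of tray between -0.15 and 0.15 m and z of each of jar1, jar2, jar3, jar4, jar5 in the frame of tray below 0.012 m and angle between each of jar1, jar2, jar3, jar4, jar5's own z axis and vertical below 0.15 rad and x of jar2 in the frame of tray between -0.075 and 0.075 m and y of jar2 in the frame of tray between -0.15 and 0.15 m and x of jar3 in the frame of tray between -0.075 and 0.075 m and y of jar3 in the frame of tray between -0.15 and 0.15 m and x of jar4 in the frame of tray between -0.075 and 0.075 m and y of jar4 in the frame of tray between -0.15 and 0.15 m and x of jar5 in the frame of tray between -0.075 and 0.075 m and y of jar5 in the frame of tray between -0.15 and 0.15 m and x of cup1 in the frame of basket between -0.085 and 0.085 m and y of cup1 in the frame of basket between -0.115 and 0.115 m and z of each of cup1, cup2, cup3 in the frame of basket below 0.06 m and x of cup2 in the frame of basket between -0.085 and 0.085 m and y of cup2 in the frame of basket between -0.115 and 0.115 m and x of cup3 in the frame of basket between -0.085 and 0.085 m and y of cup3 in the frame of basket between -0.115 and 0.115 m and x of tray in the frame of rack between -0.012 and 0.012 m and z of tray in the frame of rack below 0.026 m and y of tray in the frame of rack below -0.25 m), for 0.2 s.
At the end, for the whole second after the job is handed in: Tray at rest on its rails between the guides, within 10 mm of touching the stop; every jar present upright (within 0.15 rad) on the tray floor inside the rim; every used cup present inside the wash basket, not above its wall (x of jar1 in the frame of tray between -0.075 and 0.075 m and y of jar1 in the frame of tray between -0.15 and 0.15 m and z of each of jar1, jar2, jar3, jar4, jar5 in the frame of tray below 0.012 m and angle between each of jar1, jar2, jar3, jar4, jar5's own z axis and vertical below 0.15 rad and x of jar2 in the frame of tray between -0.075 and 0.075 m and y of jar2 in the frame of tray between -0.15 and 0.15 m and x of jar3 in the frame of tray between -0.075 and 0.075 m and y of jar3 in the frame of tray between -0.15 and 0.15 m and x of jar4 in the frame of tray between -0.075 and 0.075 m and y of jar4 in the frame of tray between -0.15 and 0.15 m and x of jar5 in the frame of tray between -0.075 and 0.075 m and y of jar5 in the frame of tray between -0.15 and 0.15 m and x of cup1 in the frame of basket between -0.085 and 0.085 m and y of cup1 in the frame of basket between -0.115 and 0.115 m and z of each of cup1, cup2, cup3 in the frame of basket below 0.06 m and x of cup2 in the frame of basket between -0.085 and 0.085 m and y of cup2 in the frame of basket between -0.115 and 0.115 m and x of cup3 in the frame of basket between -0.085 and 0.085 m and y of cup3 in the frame of basket between -0.115 and 0.115 m and x of tray in the frame of rack between -0.012 and 0.012 m and z of tray in the frame of rack below 0.026 m and y of tray in the frame of rack above -0.008 m and linear speed of tray below 0.02 m/s).
It fails at once if a jar is squeezed or pressed by the fingers with more than 25 N (contact force between the fingers and jar1 above 25 N or contact force between the fingers and jar2 above 25 N or contact force between the fingers and jar3 above 25 N or contact force between the fingers and jar4 above 25 N or contact force between the fingers and jar5 above 25 N).
It fails at once if the tray is rammed against its stop with more than 40 N (contact force between tray and stop above 40 N).
It fails at once if one of the other things on the counter is shoved more than 6 cm (distance of any of shaker, spoon, potlid, bowls from where it was at the start of the episode above 0.06 m).
Of jar1, jar2, jar3, jar4, jar5 only 3 to 5 are there at a start; the rules pass over those that are not, and their reading is None.
Of cup1, cup2, cup3 only 1 to 3 are there at a start; the rules pass over those that are not, and their reading is None.
At some moment in a run one of jar1, jar2, jar3, jar4, jar5, cup1, cup2, cup3 may be knocked a few centimetres aside while the robot is not near it.
It also fails if it takes over 210 s, if anything falls off the work surface, if the arm or the gripper's body presses on something with over 40 N, if the wrist force passes 120 N, or if a joint passes its speed limit or range.

## Working session

There is one attempt and no reset: what is moved stays moved. The work goes in short steps, Python scripts to look and compute and a tool call to move; the robot and the scene stay as the last step left them, time stands still between calls to the robot, and variables do not carry over. Pictures are saved under pics/ and viewed, about 12 in all and at most 16, crops included, and the job is handed in when it is done.

Besides the shell and the picture viewer there is one more tool, called after ">>>" as name(argument=value, ...), one argument or row to a line, values as JSON. servo_tool: Moves the arm, as the interface text tells. Its arguments: {"type":"object","properties":{"targets":{"type":"array"},"squeeze":{"type":"number"}},"required":["targets"]}

```bash
mkdir -p pics
cat > h.py <<'E'
import numpy as np, cv2
from plant import r
def proj(cam,P):
    c=r.get_calibration(cam);T=np.linalg.inv(np.array(c["extrinsics"]));K=np.array(c["K"])
    P=np.atleast_2d(P);q=P@T[:3,:3].T+T[:3,3];s=q[:,:2]/q[:,2:]
    s=s*(1+c["k1"]*(s**2).sum(1,keepdims=True))
    return s@K[:2,:2].T+K[:2,2]
def ray(cam,uv):
    c=r.get_calibration(cam);K=np.array(c["K"]);E=np.array(c["extrinsics"])
    d=np.linalg.solve(K[:2,:2],np.array(uv,float)-K[:2,2]);s=d.copy()
    for _ in range(20): s=d/(1+c["k1"]*(s@s))
    return E[:3,3],E[:3,:3]@np.array([*s,1.])
def at(cam,uv,z):
    o,d=ray(cam,uv);return (o+d*(z-o[2])/d[2])
E
python3 - <<'E'
from h import *
s=r.get_state();print(s['time_s'],s['tcp_pos'],s['eef_rot'],s['gripper_width'],r.grasp_offset)
for c in("top","side"):
    cv2.imwrite(f"pics/{c}0.png",r.capture(c));k=r.get_calibration(c);print(c,np.round(k["extrinsics"],3).tolist(),np.round(k["K"],1).tolist(),k["k1"])
    for n in("jar1","cup1","basket","tray","handle","rack","stop","shelf","shaker","spoon","potlid","bowls"):
        try:
            for d in r.cut_out(n,c):
                e=d["extent"];ys,xs=np.nonzero(d["mask"]);
                print(c,n,round(d["p"],2),np.round(e).tolist(),len(xs),np.round([xs.mean(),ys.mean()],1).tolist())
        except Exception as x: print(c,n,x)
print(r.get_state()['time_s'])
E
```

```text
0.0 [0.16153502 0.65482746 0.19054293] [ 1.79907096e+02 -8.14424189e-03 -1.38612250e+01] 0.08799281704740966 -0.0188
top [[-0.003, -0.998, 0.063, 0.406], [-1.0, 0.004, 0.019, 0.017], [-0.019, -0.063, -0.998, 1.136], [0.0, 0.0, 0.0, 1.0]] [[401.3, 0.0, 276.4], [0.0, 401.3, 209.1], [0.0, 0.0, 1.0]] -0.09198000226034435
top jar1 0.97 [327.0, 213.0, 354.0, 235.0] 435 [340.1, 225.5]
top jar1 0.96 [298.0, 226.0, 318.0, 243.0] 377 [307.1, 231.9]
top jar1 0.96 [393.0, 222.0, 420.0, 242.0] 488 [408.1, 231.2]
top jar1 0.59 [362.0, 229.0, 390.0, 253.0] 432 [376.5, 238.0]
top jar1 0.56 [269.0, 215.0, 291.0, 239.0] 360 [279.4, 224.7]
top cup1 0.76 [185.0, 142.0, 209.0, 166.0] 209 [195.2, 154.2]
top cup1 0.42 [216.0, 142.0, 225.0, 162.0] 96 [222.7, 151.2]
top basket 0.7 [162.0, 219.0, 248.0, 288.0] 5474 [203.5, 251.7]
top tray 0.86 [130.0, 121.0, 275.0, 185.0] 2685 [203.6, 159.6]
top handle 0.97 [130.0, 120.0, 277.0, 186.0] 3439 [206.1, 157.8]
top handle 0.21 [90.0, 92.0, 399.0, 205.0] 17957 [206.8, 145.1]
top rack 0.83 [87.0, 91.0, 398.0, 205.0] 17005 [204.3, 144.7]
top stop 0.61 [122.0, 169.0, 1
[... 1585 characters left out ...]
k 0.48 [241.0, 234.0, 322.0, 328.0] 4603 [281.0, 281.2]
side stop 0.4 [157.0, 307.0, 180.0, 319.0] 37 [170.5, 312.2]
side shelf 0.92 [106.0, 94.0, 306.0, 340.0] 12836 [191.9, 237.2]
side shelf 0.54 [367.0, 132.0, 401.0, 169.0] 1039 [382.0, 149.8]
side shaker 0.67 [344.0, 87.0, 357.0, 105.0] 209 [350.2, 94.8]
side spoon 0.55 [329.0, 161.0, 364.0, 201.0] 398 [347.3, 183.7]
side potlid 0.83 [366.0, 130.0, 403.0, 168.0] 1013 [382.0, 149.9]
side potlid 0.41 [167.0, 308.0, 183.0, 319.0] 22 [174.0, 314.4]
side bowls 0.72 [205.0, 209.0, 224.0, 231.0] 190 [213.9, 219.3]
side bowls 0.56 [192.0, 332.0, 241.0, 382.0] 1819 [217.3, 354.7]
side bowls 0.32 [332.0, 138.0, 348.0, 161.0] 375 [340.3, 148.5]
1.3
```

Run:
```python
import cv2
a=cv2.imread("pics/top0.png");cv2.imwrite("pics/top0c.png",cv2.resize(a[80:310,70:470],(800,460),interpolation=cv2.INTER_CUBIC))
a=cv2.imread("pics/side0.png");cv2.imwrite("pics/side0c.png",cv2.resize(a[60:400,90:440],(618,600),interpolation=cv2.INTER_CUBIC))
```

```text
(no output)
```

View pics/top0c.png

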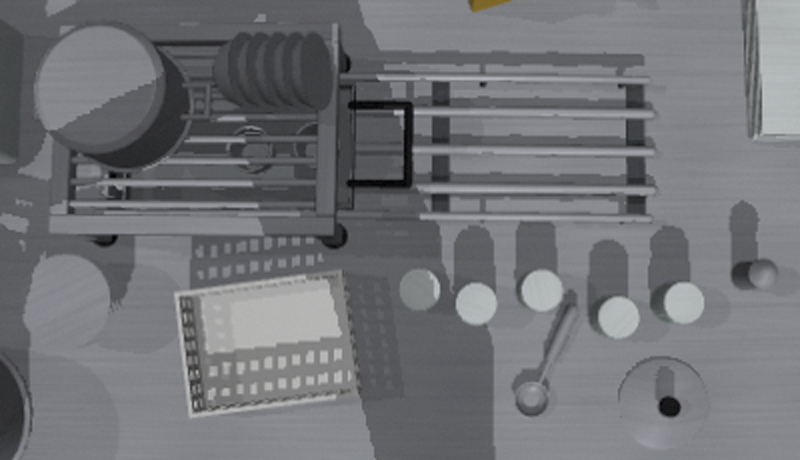

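View pics/side0c.png

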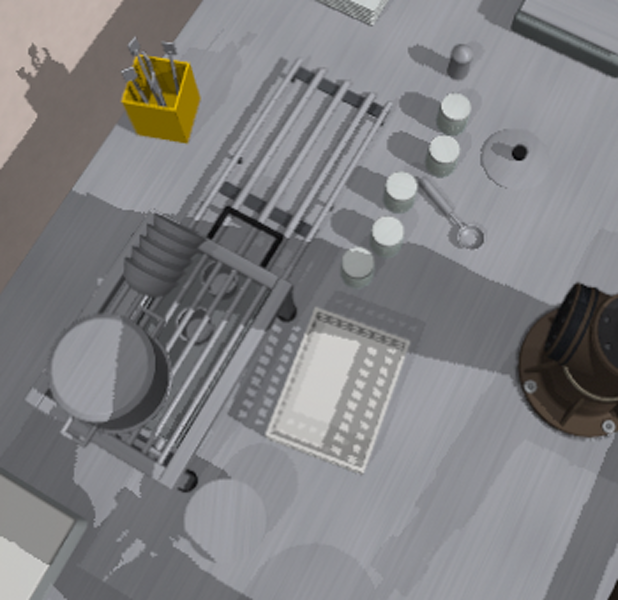

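Run:
```python
from h import *
f=lambda x,y:(70+x/2-.25,80+y/2-.25)
for n,p,z in [("g+R",(650,80),.036),("t+R",(653,113),.016),("t0R",(655,151),.016),("t-R",(655,189),.016),("g-R",(651,217),.036),
 ("g+L",(400,76),.036),("t+L",(420,111),.016),("t0L",(420,150),.016),("t-L",(420,187),.016),("g-L",(425,215),.036),
 ("hU",(408,103),.026),("hL",(408,185),.026),("shelfRU",(343,45),.143),("shelfRL",(336,237),.143),("shelfRL2",(334,213),.143),
 ("bas1",(177,293),.065),("bas2",(341,271),.065),("bas3",(356,393),.065),("bas4",(191,415),.065)]:
    print(n,at("top",f(*p),z).round(4)[:2])
g=lambda x,y:(90+x*350/618,60+y*350/618)
for n,p,z in [("g-R",(389,108),.03),("t0R",(347,88),.016),("g+R",(297,63),.03),("hU",(230,209),.026),("hL",(281,240),.026),("basTL",(318,311),.065),("basTR",(408,345),.065),("basBL",(268,437),.065),("basBR",(364,471),.065)]:
    print("s",n,at("side",g(*p),z).round(4)[:2])
J=[(419,289),(476,303),(541,290),(618,316),(684,302)]
for p in J: print("jar",at("top",f(*p),.066).round(4)[:2])
for p in [(358,263),(388,231),(401,186),(444,151),(456,108)]: print("s jar",at("side",g(*p),.066).round(4)[:2])
```

```text
g+R [ 0.7249 -0.2957]
t+R [ 0.6826 -0.3042]
t0R [ 0.6278 -0.3054]
t-R [ 0.5734 -0.3039]
g-R [ 0.5314 -0.2915]
g+L [0.7314 0.0552]
t+L [0.6862 0.0275]
t0L [0.63   0.0277]
t-L [0.5772 0.0279]
g-L [0.5352 0.0209]
hU [0.6953 0.0443]
hL [0.5786 0.0445]
shelfRU [0.741 0.124]
shelfRL [0.4956 0.1314]
shelfRL2 [0.5257 0.1341]
bas1 [0.4278 0.3564]
bas2 [0.4569 0.1336]
bas3 [0.2945 0.1133]
bas4 [0.264  0.3357]
s g-R [ 0.5248 -0.28  ]
s t0R [ 0.6186 -0.2877]
s g+R [ 0.7261 -0.2835]
s hU [0.6867 0.0386]
s hL [0.5757 0.0469]
s basTL [0.4495 0.1394]
s basTR [0.289  0.1201]
s basBL [0.4206 0.3624]
s basBR [0.2589 0.3369]
jar [0.4325 0.0291]
jar [ 0.4136 -0.0467]
jar [ 0.4306 -0.1334]
jar [ 0.3955 -0.236 ]
jar [ 0.4136 -0.3254]
s jar [0.4293 0.0322]
s jar [ 0.4103 -0.0445]
s jar [ 0.4285 -0.1316]
s jar [ 0.3906 -0.2303]
s jar [ 0.4089 -0.3204]
```

Run:
```python
from h import *
f=lambda x,y:(70+x/2-.25,80+y/2-.25)
g=lambda x,y:(90+x*350/618,60+y*350/618)
for c,q,pts in [("top",f,[(408,103),(408,185)]),("side",g,[(230,209),(281,240)])]:
    print(c,[at(c,q(*p),.045)[:2].round(4) for p in pts])
# crossbar from dark mask
a=cv2.cvtColor(cv2.imread("pics/top0.png"),6)
print(a[140:165:4,262:282])
```

```text
top [array([0.6903, 0.0438]), array([0.5756, 0.044 ])]
side [array([0.6808, 0.0441]), array([0.5715, 0.0523])]
[[ 88  87  87  88  88  88  89  91 125 122  37  10  25  20  61 124 124 124
  123 124]
 [ 89  88  87  87  86  88  85  86  90 113  35  13  22  22  58 122 123 124
  125 123]
 [ 87  85  87  87  87  87  88  86  87  82  12  10  26  13  49  85  87  86
   86  87]
 [ 83  83  82  81  81  81  82  82  82  79   7  18  24  22  73  91  89  92
   90  90]
 [ 73  68  69  67  67  70  68  68  69  67  15  14  24  26  92 127 129 129
  127 129]
 [ 85  88  86  85  86  94  95  95  97  93  13  16  26  27  89 123 125 125
  126 122]
 [ 87  85  88  85  87  86  88  86  86  64  14  17  25  23  73 123 124 124
  123 123]]
```

>>> servo_tool(
  targets=[
    {"dx":2.5,"dy":-2.5,"dz":1,"spin":-0.12},
    {"dx":5,"dy":-5.5,"dz":3,"spin":-0.24},
    {"dx":8,"dy":-8.5,"dz":5,"spin":-0.36},
    {"dx":11,"dy":-11.5,"dz":6,"spin":-0.48},
    {"dx":14,"dy":-14.5,"dz":6,"spin":-0.6},
    {"dx":17,"dy":-17.5,"dz":6,"spin":-0.72},
    {"dx":20,"dy":-20.5,"dz":6,"spin":-0.84},
    {"dx":22,"dy":-24,"dz":6,"spin":-0.96},
    {"dx":24,"dy":-27.5,"dz":6,"spin":-1.08},
    {"dx":25,"dy":-31,"dz":6,"spin":-1.2},
  ],
)

```text
validation failed for argument at $.ta...
```

>>> servo_tool(
  targets=[
    {"dx":2.5,"dy":-2.5,"dz":1,"spin":-0.12,"grip":100},
    {"dx":5,"dy":-5.5,"dz":3,"spin":-0.24,"grip":100},
    {"dx":8,"dy":-8.5,"dz":5,"spin":-0.36,"grip":100},
    {"dx":11,"dy":-11.5,"dz":6,"spin":-0.48,"grip":100},
    {"dx":14,"dy":-14.5,"dz":6,"spin":-0.6,"grip":100},
    {"dx":17,"dy":-17.5,"dz":6,"spin":-0.72,"grip":100},
    {"dx":20,"dy":-20.5,"dz":6,"spin":-0.84,"grip":100},
    {"dx":22,"dy":-24,"dz":6,"spin":-0.96,"grip":100},
    {"dx":24,"dy":-27.5,"dz":6,"spin":-1.08,"grip":100},
    {"dx":25,"dy":-31,"dz":6,"spin":-1.2,"grip":100},
  ],
)

```text
time_s: 2.13
tcp_pos: [0.4122, 0.3464, 0.2513]
eef_rot: [-180.0, -0.0, -83.0]
contact_force: [0.4, 0.0, -0.5]
gripper_width: 0.0876
```

>>> servo_tool(
  targets=[
    {"dx":0,"dy":-4,"dz":0,"spin":-0.05,"grip":0},
    {"dx":0,"dy":-8,"dz":0,"spin":-0.14,"grip":0},
    {"dx":1,"dy":-12,"dz":0,"spin":-0.14,"grip":0},
    {"dx":2,"dy":-16,"dz":0,"spin":-0.14,"grip":0},
    {"dx":4,"dy":-19.5,"dz":0,"spin":-0.14,"grip":0},
    {"dx":6.5,"dy":-22.5,"dz":0,"spin":-0.14,"grip":0},
    {"dx":10,"dy":-24.5,"dz":0,"spin":-0.14,"grip":0},
    {"dx":14,"dy":-25.5,"dz":0,"spin":-0.14,"grip":0},
    {"dx":18,"dy":-26.3,"dz":-1,"spin":-0.14,"grip":0},
    {"dx":22,"dy":-26.8,"dz":-2,"spin":-0.14,"grip":0},
  ],
)

```text
time_s: 2.97
tcp_pos: [0.6328, 0.0784, 0.2323]
eef_rot: [-179.9, 0.0, -90.7]
contact_force: [0.3, 0.2, 0.4]
gripper_width: 0.0263
```

>>> servo_tool(
  targets=[
    {"dx":0,"dy":0,"dz":-3,"spin":0,"grip":0},
    {"dx":0,"dy":0,"dz":-6,"spin":0,"grip":0},
    {"dx":0,"dy":0,"dz":-9,"spin":0,"grip":0},
    {"dx":0,"dy":0,"dz":-12,"spin":0,"grip":0},
    {"dx":0,"dy":0,"dz":-14,"spin":0,"grip":0},
    {"dx":0,"dy":0,"dz":-15,"spin":0,"grip":0},
    {"dx":0,"dy":0,"dz":-15,"spin":0,"grip":0},
    {"dx":0,"dy":0,"dz":-15,"spin":0,"grip":0},
    {"dx":0,"dy":0,"dz":-15,"spin":0,"grip":0},
    {"dx":0,"dy":0,"dz":-15,"spin":0,"grip":0},
  ],
)

```text
time_s: 3.8
tcp_pos: [0.6318, 0.0804, 0.0835]
eef_rot: [-179.8, 0.1, -90.6]
contact_force: [0.6, 0.6, 0.2]
gripper_width: 0.0001
```

Run:
```python
from h import *
s=r.get_state();print(s['tcp_pos'],s['eef_rot'],s['contact_force'])
a=r.capture("side");b=r.capture("top")
A=cv2.resize(a[140:320,140:340],(667,600),interpolation=2)[:, :]
B=cv2.resize(b[100:220,200:320],(600,600),interpolation=2)
cv2.imwrite("pics/p1.png",cv2.resize(np.hstack([A,B]),(800,379)))
```

```text
[0.63175394 0.08038141 0.08346911] [-1.79834242e+02  5.75670286e-02 -9.06139390e+01] [0.59210566 0.59490422 0.22933042]
```

View pics/p1.png

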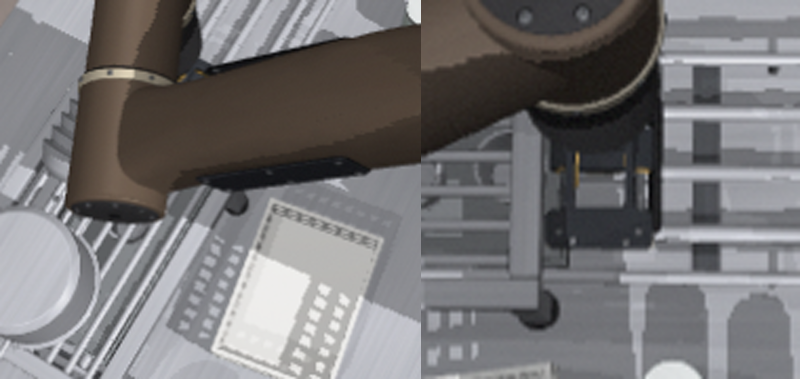

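>>> servo_tool(
  targets=[
    {"dx":0,"dy":0,"dz":-1,"spin":0,"grip":0},
    {"dx":0,"dy":0,"dz":-2,"spin":0,"grip":0},
    {"dx":0,"dy":0,"dz":-3,"spin":0,"grip":0},
    {"dx":0,"dy":0,"dz":-3.5,"spin":0,"grip":0},
    {"dx":0,"dy":0,"dz":-4,"spin":0,"grip":0},
    {"dx":0,"dy":0,"dz":-4.5,"spin":0,"grip":0},
    {"dx":0,"dy":0,"dz":-5,"spin":0,"grip":0},
    {"dx":0,"dy":0,"dz":-5.5,"spin":0,"grip":0},
    {"dx":0,"dy":0,"dz":-5.5,"spin":0,"grip":0},
    {"dx":0,"dy":0,"dz":-5.5,"spin":0,"grip":0},
  ],
)

```text
time_s: 4.73
tcp_pos: [0.6305, 0.0799, 0.0263]
eef_rot: [180.0, -0.0, -90.6]
contact_force: [0.9, 0.2, 1.2]
gripper_width: 0.0003
```

>>> servo_tool(
  targets=[
    {"dx":0,"dy":-0.5,"dz":0,"spin":0,"grip":0},
    {"dx":0,"dy":-1,"dz":0,"spin":0,"grip":0},
    {"dx":0,"dy":-1.5,"dz":0,"spin":0,"grip":0},
    {"dx":0,"dy":-2,"dz":0,"spin":0,"grip":0},
    {"dx":0,"dy":-2.5,"dz":0,"spin":0,"grip":0},
    {"dx":0,"dy":-3,"dz":0,"spin":0,"grip":0},
    {"dx":0,"dy":-3.5,"dz":0,"spin":0,"grip":0},
    {"dx":0,"dy":-4,"dz":0,"spin":0,"grip":0},
    {"dx":0,"dy":-4.5,"dz":0,"spin":0,"grip":0},
    {"dx":0,"dy":-5,"dz":0,"spin":0,"grip":0},
  ],
)

```text
time_s: 5.57
tcp_pos: [0.6306, 0.0294, 0.0265]
eef_rot: [180.0, -0.0, -90.6]
contact_force: [0.0, 0.6, -0.3]
gripper_width: 0.0003
```

Run:
```python
from h import *
s=r.get_state();print(s['contact_force'])
b=r.capture("top");a=r.capture("side")
B=cv2.resize(b[90:220,180:360],(800,578),interpolation=2)
cv2.imwrite("pics/p2.png",B)
for n in("handle","tray"):
    for c in ("top","side"):
        for d in r.cut_out(n,c): print(n,c,d["p"],d["extent"])
```

```text
[ 0.00930777  0.59819377 -0.34980533]
handle top 0.88 [128.7, 145.1, 274.2, 183.5]
handle top 0.52 [434.8, 210.5, 462.9, 223.5]
handle side 0.95 [171.2, 221.5, 242.5, 312.4]
tray top 0.57 [129.1, 148.4, 273.7, 185.0]
tray side 0.82 [171.8, 219.6, 236.0, 312.4]
```

View pics/p2.png

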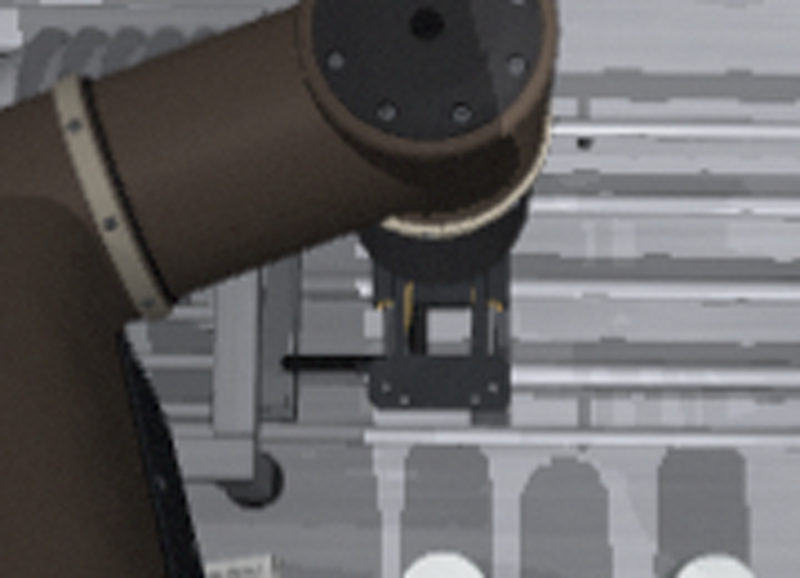

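Run:
```python
from h import *
print(proj("top",[[.6306,.0294,.0265],[.6306,.0294,.09],[.6306,.0437,.042],[.576,.0437,.042],[.576,.12,.042],[.6306,.12,.04]]).round(1))
print(proj("side",[[.6306,.0294,.0265],[.6306,.0437,.042],[.576,.0437,.042]]).round(1))
a=cv2.cvtColor(cv2.imread("pics/top0.png"),6);b=cv2.cvtColor(r.capture("top"),6)
for y in(170,171,172,176): print(y,a[y,238:282].tolist());print(y,b[y,238:282].tolist())
c=r.capture("side")
x=np.clip(cv2.resize(b[140:200,220:310],(795,530),interpolation=2).astype(float)*2.2,0,255);cv2.imwrite("pics/p3.png",x)
x=np.clip(cv2.resize(c[150:270,170:310],(700,600),interpolation=2).astype(float)*1.8,0,255);cv2.imwrite("pics/p3s.png",x)
```

```text
[[279.1 153.8]
 [278.8 149. ]
 [273.9 152.7]
 [273.9 172.3]
 [246.2 172.5]
 [246.4 153.1]]
[[236.8 183.6]
 [234.2 185.6]
 [249.3 193.3]]
170 [53, 66, 66, 65, 65, 48, 10, 10, 6, 9, 12, 17, 8, 11, 11, 8, 4, 7, 12, 16, 8, 10, 6, 16, 11, 11, 7, 7, 13, 13, 14, 10, 9, 7, 12, 20, 23, 22, 64, 85, 82, 83, 83, 84]
170 [73, 88, 87, 88, 85, 63, 15, 18, 17, 14, 16, 12, 18, 14, 17, 19, 11, 18, 17, 17, 15, 12, 19, 20, 18, 20, 37, 36, 53, 45, 52, 51, 51, 54, 50, 52, 50, 54, 53, 52, 51, 50, 53, 48]
171 [52, 67, 65, 67, 66, 27, 12, 12, 13, 13, 14, 12, 10, 10, 14, 16, 11, 11, 9, 12, 12, 13, 16, 7, 8, 8, 8, 9, 7, 12, 16, 13, 14, 14, 8, 18, 24, 20, 71, 80, 87, 86, 87, 86]
171 [72, 87, 87, 87, 86, 33, 12, 15, 23, 20, 19, 21, 16, 15, 22, 18, 21, 22, 18, 19, 25, 19, 26, 30, 31, 41, 58, 53, 52, 52, 48, 52, 49, 53, 52, 52, 52, 53, 49, 50, 50, 49, 48, 48]
172 [56, 66, 68, 67, 66, 42, 6, 13, 16, 16, 15, 14, 8, 13, 10, 13, 13, 10, 7, 7, 8, 5, 10, 4, 3, 14, 11, 13, 12, 15, 9, 14, 12, 5, 10, 14, 23, 33, 88, 94, 116, 115, 114, 115]
172 [73, 89, 89, 87, 88, 56, 8, 15, 16, 17, 21, 18, 17, 18, 16, 11, 18, 20, 17, 18, 18, 19, 32, 33, 36, 50, 53, 51, 53, 52, 52, 52, 51, 50, 52, 50, 52, 50, 49, 51, 50, 51, 49, 48]
176 [57, 74, 73, 74, 74, 74, 75, 74, 39, 69, 75, 75, 77, 76, 77, 77, 75, 78, 78, 76, 72, 73, 72, 71, 73, 74, 72, 73, 74, 72, 73, 72, 72, 71, 73, 73, 73, 74, 74, 76, 73, 77, 103, 102]
176 [73, 97, 97, 97, 97, 97, 97, 97, 55, 90, 100, 99, 100, 100, 100, 101, 101, 102, 102, 101, 95, 95, 96, 95, 81, 50, 48, 47, 82, 65, 47, 49, 47, 48, 49, 47, 50, 49, 50, 49, 49, 47, 50, 50][ WARN:0@3.950] global loadsave.cpp:1063 imwrite_ Unsupported depth image for selected encoder is fallbacked to CV_8U.
```

View pics/p3.png

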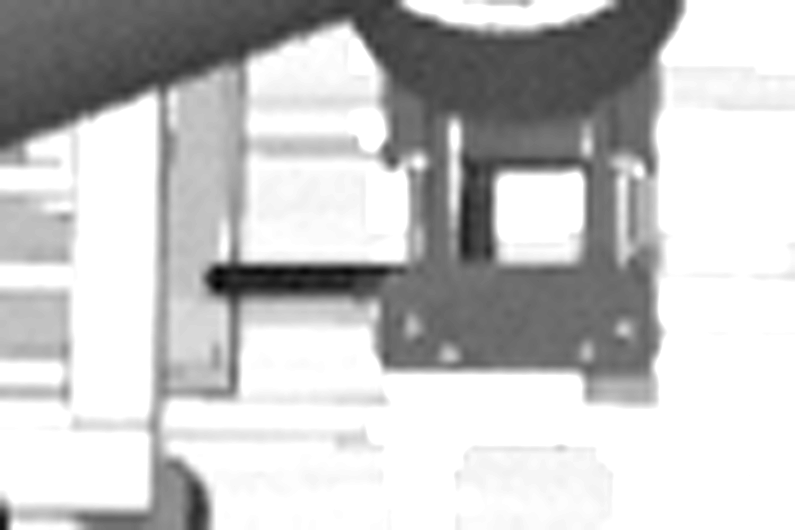

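View pics/p3s.png

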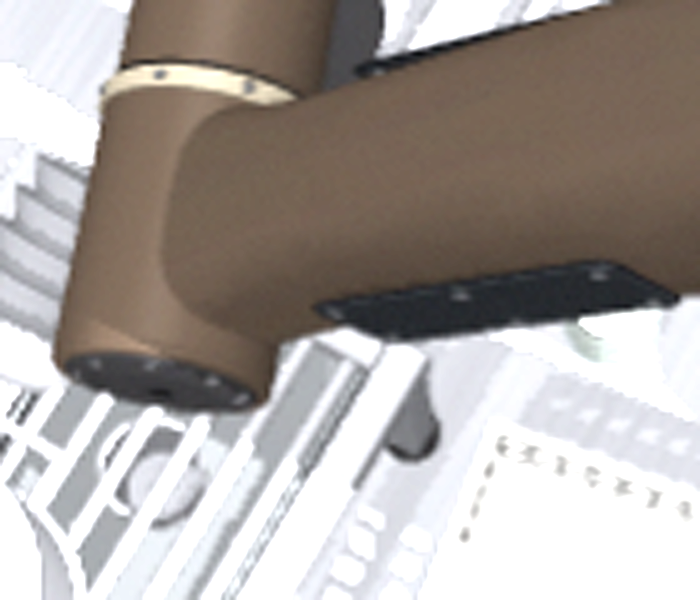

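>>> servo_tool(
  targets=[
    {"dx":0,"dy":0.1,"dz":0,"spin":0,"grip":0},
    {"dx":0,"dy":0.2,"dz":0,"spin":0,"grip":0},
    {"dx":0,"dy":0.3,"dz":0,"spin":0,"grip":0},
    {"dx":0,"dy":0.4,"dz":0,"spin":0,"grip":0},
    {"dx":0,"dy":0.5,"dz":0,"spin":0,"grip":0},
    {"dx":0,"dy":0.6,"dz":0,"spin":0,"grip":0},
    {"dx":0,"dy":0.7,"dz":0,"spin":0,"grip":0},
    {"dx":0,"dy":0.8,"dz":0,"spin":0,"grip":0},
    {"dx":0,"dy":0.9,"dz":0,"spin":0,"grip":0},
    {"dx":0,"dy":1,"dz":0,"spin":0,"grip":0},
  ],
)

```text
time_s: 6.8
tcp_pos: [0.6306, 0.04, 0.0265]
eef_rot: [-180.0, 0.0, -90.6]
contact_force: [1.1, -0.2, -0.3]
gripper_width: 0.0003
```

Run:
```python
from h import *
b=cv2.cvtColor(r.capture("top"),6)
for y in(171,176,155,156,157,158,159,160): print(y,b[y,238:300].tolist())
```

```text
171 [69, 89, 89, 87, 88, 38, 11, 17, 21, 19, 17, 16, 16, 21, 21, 23, 14, 16, 16, 15, 25, 39, 49, 51, 51, 51, 51, 51, 52, 51, 51, 53, 53, 52, 51, 52, 53, 54, 50, 48, 47, 50, 51, 49, 50, 49, 49, 50, 48, 44, 47, 52, 91, 108, 110, 107, 115, 116, 117, 117, 116, 115]
176 [72, 97, 97, 97, 96, 97, 98, 98, 56, 90, 99, 98, 101, 99, 103, 100, 101, 101, 102, 99, 71, 51, 54, 60, 81, 65, 50, 49, 50, 50, 49, 49, 51, 47, 49, 50, 50, 46, 51, 49, 52, 49, 50, 51, 50, 50, 53, 57, 81, 55, 50, 51, 75, 138, 138, 140, 144, 150, 151, 151, 151, 151]
155 [61, 67, 86, 89, 87, 88, 88, 82, 82, 73, 100, 99, 99, 100, 100, 101, 101, 102, 102, 101, 99, 68, 50, 52, 51, 50, 47, 51, 57, 105, 63, 48, 47, 47, 49, 46, 50, 52, 51, 52, 52, 51, 53, 56, 79, 50, 51, 39, 50, 50, 51, 60, 124, 191, 192, 192, 191, 191, 191, 191, 190, 191]
156 [64, 69, 89, 87, 86, 88, 88, 82, 79, 68, 90, 89, 86, 88, 88, 89, 88, 87, 91, 89, 87, 49, 52, 52, 53, 49, 47, 52, 58, 113, 57, 49, 51, 46, 46, 48, 49, 50, 50, 53, 50, 52, 50, 57, 79, 52, 51, 38, 49, 51, 49, 56, 110, 163, 163, 164, 165, 170, 170, 170, 172, 171]
157 [63, 68, 89, 88, 90, 87, 87, 8
[... 360 characters left out ...]
5, 94, 40, 43, 35, 35, 33, 35, 36, 39, 34, 34, 35, 33, 35, 41, 47, 52, 56, 79, 108, 99, 65, 39, 60, 78, 76, 78, 108, 158, 159, 159, 157, 159]
159 [61, 82, 87, 88, 89, 87, 87, 83, 76, 84, 115, 114, 113, 114, 113, 115, 115, 114, 114, 114, 113, 97, 75, 98, 51, 71, 44, 49, 56, 103, 108, 107, 89, 87, 29, 32, 37, 33, 64, 83, 71, 73, 97, 99, 55, 53, 51, 48, 105, 107, 80, 55, 72, 81, 78, 78, 106, 156, 155, 157, 155, 155]
160 [61, 89, 88, 90, 89, 88, 87, 83, 74, 81, 110, 112, 112, 113, 112, 113, 113, 111, 113, 112, 113, 112, 112, 111, 67, 68, 43, 50, 57, 114, 164, 171, 154, 150, 30, 35, 44, 41, 111, 144, 134, 135, 160, 154, 75, 52, 54, 58, 97, 70, 77, 77, 84, 82, 79, 78, 106, 157, 159, 158, 156, 156]
```

Run:
```python
from h import *
f=lambda x,y:(70+x/2-.25,80+y/2-.25)
g=lambda x,y:(90+x*350/618,60+y*350/618)
def tri(a,b):
    A=[];B=[]
    for c,uv in(("top",a),("side",b)):
        o,d=ray(c,uv);d/=np.linalg.norm(d);M=np.eye(3)-np.outer(d,d);A.append(M);B.append(M@o)
    p=np.linalg.lstsq(np.vstack(A),np.hstack(B),rcond=None)[0]
    return p.round(4),np.round(proj("top",p)[0]-a,1),np.round(proj("side",p)[0]-b,1)
T=[(419,289),(476,303),(541,290),(618,316),(684,302)];S=[(358,263),(388,231),(401,186),(444,151),(456,108)]
for t,s in zip(T,S): print("jar",tri(f(*t),g(*s)))
for n,t,s in [("hU",(408,103),(230,209)),("hL",(408,185),(281,240)),("t0R",(655,151),(347,86)),("g-R",(651,217),(390,107)),("g+R",(650,78),(297,63)),("knob",(670,407),(520,152)),("b1",(177,293),(268,437)),("b2",(341,271),(318,311)),("b3",(356,393),(408,345)),("b4",(191,415),(364,471))]:
    print(n,tri(f(*t),g(*s)))
```

```text
jar (array([0.4318, 0.029 , 0.0541]), array([0.1, 0.4]), array([-0.3, -0.1]))
jar (array([ 0.4125, -0.0476,  0.0563]), array([0.1, 0.4]), array([-0.4, -0.1]))
jar (array([ 0.4301, -0.1347,  0.0581]), array([0.1, 0.2]), array([-0.2, -0. ]))
jar (array([ 0.3941, -0.2424,  0.0408]), array([0.2, 0.4]), array([-0.4, -0. ]))
jar (array([ 0.4126, -0.3338,  0.0414]), array([0.2, 0.4]), array([-0.4, -0. ]))
hU (array([0.6867, 0.0432, 0.041 ]), array([0.2, 1.6]), array([-1.3, -0.6]))
hL (array([0.579 , 0.0445, 0.0166]), array([0.1, 0.4]), array([-0.3, -0.1]))
t0R (array([ 0.6382, -0.3234, -0.0453]), array([0.1, 0.6]), array([-0.5, -0.1]))
g-R (array([ 0.5354, -0.3074, -0.0184]), array([0.2, 0.7]), array([-0.6, -0.1]))
g+R (array([ 0.7465, -0.3144, -0.0292]), array([0. , 0.2]), array([-0.1, -0. ]))
knob (array([ 0.2684, -0.3171,  0.0245]), array([0.1, 0.2]), array([-0.2,  0. ]))
b1 (array([0.4256, 0.362 , 0.0449]), array([0.3, 1. ]), array([-0.9, -0.2]))
b2 (array([0.4553, 0.1352, 0.0428]), array([0.3, 1. ]), array([-0.9, -0.2]))
b3 (array([0.2907, 0.115 , 0.0412]), array([0.2, 0.5]), array([-0.5, -0.1]))
b4 (array([0.2609, 0.3371, 0.0578]), array([0.2, 0.8]), array([-0.8, -0.1]))
```

>>> servo_tool(
  targets=[
    {"dx":0,"dy":0.3,"dz":0,"spin":0,"grip":0},
    {"dx":0,"dy":0.3,"dz":0,"spin":0,"grip":0},
    {"dx":0,"dy":0.3,"dz":-0.1,"spin":0,"grip":0},
    {"dx":0,"dy":0.3,"dz":-0.2,"spin":0,"grip":0},
    {"dx":0,"dy":0.3,"dz":-0.2,"spin":0,"grip":0},
    {"dx":0,"dy":0.3,"dz":-0.3,"spin":0,"grip":0},
    {"dx":0,"dy":0.3,"dz":-0.4,"spin":0,"grip":0},
    {"dx":0,"dy":0.3,"dz":-0.4,"spin":0,"grip":0},
    {"dx":0,"dy":0.3,"dz":-0.5,"spin":0,"grip":0},
    {"dx":0,"dy":0.3,"dz":-0.5,"spin":0,"grip":0},
  ],
)

```text
time_s: 7.68
tcp_pos: [0.6305, 0.0429, 0.0213]
eef_rot: [180.0, -0.0, -90.6]
contact_force: [-0.6, -0.7, -0.1]
gripper_width: 0.0005
```

>>> servo_tool(
  targets=[
    {"dx":0,"dy":0,"dz":-0.1,"spin":0,"grip":0},
    {"dx":0,"dy":0,"dz":-0.2,"spin":0,"grip":0},
    {"dx":0,"dy":0,"dz":-0.3,"spin":0,"grip":0},
    {"dx":0,"dy":0,"dz":-0.4,"spin":0,"grip":0},
    {"dx":0,"dy":0,"dz":-0.4,"spin":0,"grip":0},
    {"dx":0,"dy":0,"dz":-0.5,"spin":0,"grip":0},
    {"dx":0,"dy":0,"dz":-0.5,"spin":0,"grip":0},
    {"dx":0,"dy":0,"dz":-0.6,"spin":0,"grip":0},
    {"dx":0,"dy":0,"dz":-0.6,"spin":0,"grip":0},
    {"dx":0,"dy":0,"dz":-0.6,"spin":0,"grip":0},
  ],
)

```text
time_s: 8.52
tcp_pos: [0.6306, 0.0429, 0.0155]
eef_rot: [180.0, -0.0, -90.6]
contact_force: [-0.5, -0.1, -0.0]
gripper_width: 0.0003
```

>>> servo_tool(
  targets=[
    {"dx":0,"dy":0,"dz":-0.1,"spin":0,"grip":0},
    {"dx":0,"dy":0,"dz":-0.2,"spin":0,"grip":0},
    {"dx":0,"dy":0,"dz":-0.3,"spin":0,"grip":0},
    {"dx":0,"dy":0,"dz":-0.4,"spin":0,"grip":0},
    {"dx":0,"dy":0,"dz":-0.5,"spin":0,"grip":0},
    {"dx":0,"dy":0,"dz":-0.6,"spin":0,"grip":0},
    {"dx":0,"dy":0,"dz":-0.7,"spin":0,"grip":0},
    {"dx":0,"dy":0,"dz":-0.8,"spin":0,"grip":0},
    {"dx":0,"dy":0,"dz":-0.8,"spin":0,"grip":0},
    {"dx":0,"dy":0,"dz":-0.8,"spin":0,"grip":0},
  ],
)

```text
time_s: 9.35
tcp_pos: [0.6309, 0.0419, 0.0092]
eef_rot: [-180.0, -0.1, -90.6]
contact_force: [-3.8, -4.2, 12.8]
gripper_width: 0.0007
```

Run:
```python
from h import *
s=r.get_state();print({k:np.round(v,4) for k,v in s.items()})
a=r.capture("side");b=r.capture("top")
cv2.imwrite("pics/p4.png",np.hstack([cv2.resize(a,(400,300)),cv2.resize(b,(400,300))]))
```

```text
{'time_s': np.float64(9.35), 'joints': array([ 21.5136,  26.029 , -17.1686,   0.1133, -46.7893, -22.19  ]), 'qd': array([-0.05  ,  0.0191,  0.0121,  0.0294, -0.1802,  0.0641]), 'joint_torque': array([ 2.53680e+00, -5.15403e+01,  2.16783e+01,  3.51830e+00,
        1.90150e+00, -8.70000e-03]), 'tcp_pos': array([0.6309, 0.0419, 0.0092]), 'eef_rot': array([-1.799567e+02, -7.160000e-02, -9.059880e+01]), 'contact_force': array([-3.7779, -4.1876, 12.8037]), 'moment': array([-1.4245,  1.3411,  0.0526]), 'gripper_width': np.float64(0.0007)}
```

View pics/p4.png

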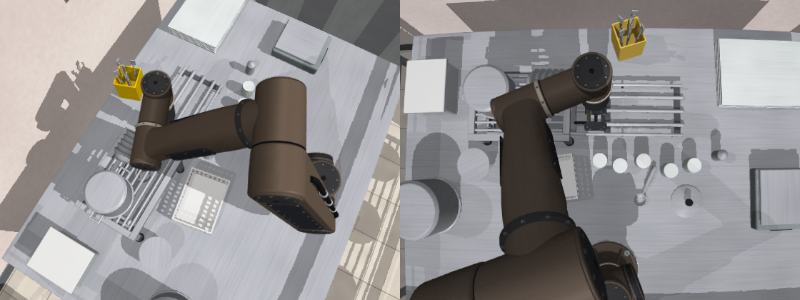

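>>> servo_tool(
  targets=[
    {"dx":0,"dy":0,"dz":0.5,"spin":0,"grip":0},
    {"dx":0,"dy":0,"dz":1,"spin":0,"grip":0},
    {"dx":0,"dy":1.5,"dz":1,"spin":0,"grip":0},
    {"dx":0,"dy":3.2,"dz":1,"spin":0,"grip":0},
    {"dx":0,"dy":3.2,"dz":0.6,"spin":0,"grip":0},
    {"dx":0,"dy":3.2,"dz":0.3,"spin":0,"grip":0},
    {"dx":0,"dy":3.2,"dz":0,"spin":0,"grip":0},
    {"dx":0,"dy":3.2,"dz":-0.1,"spin":0,"grip":0},
    {"dx":0,"dy":3.2,"dz":-0.2,"spin":0,"grip":0},
    {"dx":0,"dy":3.2,"dz":-0.2,"spin":0,"grip":0},
  ],
)

```text
time_s: 10.28
tcp_pos: [0.6304, 0.0745, 0.0051]
eef_rot: [180.0, -0.0, -90.7]
contact_force: [0.3, -0.5, 0.4]
gripper_width: 0.0004
```

>>> servo_tool(
  targets=[
    {"dx":0,"dy":0,"dz":-0.1,"spin":0,"grip":0},
    {"dx":0,"dy":0,"dz":-0.3,"spin":0,"grip":0},
    {"dx":0,"dy":0,"dz":-0.5,"spin":0,"grip":0},
    {"dx":0,"dy":0,"dz":-0.7,"spin":0,"grip":0},
    {"dx":0,"dy":0,"dz":-0.8,"spin":0,"grip":0},
    {"dx":0,"dy":0,"dz":-0.9,"spin":0,"grip":0},
    {"dx":0,"dy":0,"dz":-1.0,"spin":0,"grip":0},
    {"dx":0,"dy":0,"dz":-1.1,"spin":0,"grip":0},
    {"dx":0,"dy":0,"dz":-1.2,"spin":0,"grip":0},
    {"dx":0,"dy":0,"dz":-1.2,"spin":0,"grip":0},
  ],
)

```text
time_s: 11.12
tcp_pos: [0.6305, 0.0749, -0.0067]
eef_rot: [180.0, -0.0, -90.6]
contact_force: [-0.7, -0.7, -0.4]
gripper_width: 0.0005
```

>>> servo_tool(
  targets=[
    {"dx":0,"dy":-0.5,"dz":0,"spin":0,"grip":0},
    {"dx":0,"dy":-1,"dz":0,"spin":0,"grip":0},
    {"dx":0,"dy":-1.3,"dz":0,"spin":0,"grip":0},
    {"dx":0,"dy":-1.6,"dz":0,"spin":0,"grip":0},
    {"dx":0,"dy":-1.9,"dz":0,"spin":0,"grip":0},
    {"dx":0,"dy":-2.2,"dz":0,"spin":0,"grip":0},
    {"dx":0,"dy":-2.5,"dz":0,"spin":0,"grip":0},
    {"dx":0,"dy":-2.8,"dz":0,"spin":0,"grip":0},
    {"dx":0,"dy":-3.1,"dz":0,"spin":0,"grip":0},
    {"dx":0,"dy":-3.4,"dz":0,"spin":0,"grip":0},
  ],
)

```text
time_s: 11.95
tcp_pos: [0.6306, 0.0408, -0.0064]
eef_rot: [-180.0, 0.0, -90.6]
contact_force: [-0.5, 4.2, -0.8]
gripper_width: 0.0005
```

>>> servo_tool(
  targets=[
    {"dx":0,"dy":-0.3,"dz":0,"spin":0,"grip":0},
    {"dx":0,"dy":-0.7,"dz":0,"spin":0,"grip":0},
    {"dx":0,"dy":-1.2,"dz":0,"spin":0,"grip":0},
    {"dx":0,"dy":-1.9,"dz":0,"spin":0,"grip":0},
    {"dx":0,"dy":-2.7,"dz":0,"spin":0,"grip":0},
    {"dx":0,"dy":-3.6,"dz":0,"spin":0,"grip":0},
    {"dx":0,"dy":-4.6,"dz":0,"spin":0,"grip":0},
    {"dx":0,"dy":-5.6,"dz":0,"spin":0,"grip":0},
    {"dx":-0.1,"dy":-6.6,"dz":0,"spin":0,"grip":0},
    {"dx":-0.1,"dy":-7.6,"dz":0,"spin":0,"grip":0},
  ],
)

```text
time_s: 12.78
tcp_pos: [0.6293, -0.0363, -0.0065]
eef_rot: [180.0, 0.0, -90.7]
contact_force: [0.3, 4.3, 1.2]
gripper_width: 0.0004
```

>>> servo_tool(
  targets=[
    {"dx":0,"dy":-1,"dz":0,"spin":0,"grip":0},
    {"dx":0,"dy":-2,"dz":0,"spin":0,"grip":0},
    {"dx":0,"dy":-3,"dz":0,"spin":0,"grip":0},
    {"dx":0,"dy":-4,"dz":0,"spin":0,"grip":0},
    {"dx":0,"dy":-5,"dz":0,"spin":0,"grip":0},
    {"dx":-0.1,"dy":-6,"dz":0,"spin":0,"grip":0},
    {"dx":-0.1,"dy":-7,"dz":0,"spin":0,"grip":0},
    {"dx":-0.1,"dy":-8,"dz":0,"spin":0,"grip":0},
    {"dx":-0.1,"dy":-9,"dz":0,"spin":0,"grip":0},
    {"dx":-0.1,"dy":-10,"dz":0,"spin":0,"grip":0},
  ],
)

```text
time_s: 13.62
tcp_pos: [0.6285, -0.136, -0.0065]
eef_rot: [180.0, -0.0, -90.6]
contact_force: [0.9, 5.1, 1.4]
gripper_width: 0.0004
```

>>> servo_tool(
  targets=[
    {"dx":0,"dy":-1,"dz":0,"spin":0,"grip":0},
    {"dx":0,"dy":-2,"dz":0,"spin":0,"grip":0},
    {"dx":0,"dy":-3,"dz":0,"spin":0,"grip":0},
    {"dx":0,"dy":-4,"dz":0,"spin":0,"grip":0},
    {"dx":0,"dy":-5,"dz":0,"spin":0,"grip":0},
    {"dx":-0.1,"dy":-6,"dz":0,"spin":0,"grip":0},
    {"dx":-0.1,"dy":-7,"dz":0,"spin":0,"grip":0},
    {"dx":-0.1,"dy":-8,"dz":0,"spin":0,"grip":0},
    {"dx":-0.1,"dy":-9,"dz":0,"spin":0,"grip":0},
    {"dx":-0.1,"dy":-9.8,"dz":0,"spin":0,"grip":0},
  ],
)

```text
time_s: 14.45
tcp_pos: [0.6273, -0.2342, -0.0065]
eef_rot: [180.0, 0.0, -90.6]
contact_force: [-0.2, 5.3, 2.1]
gripper_width: 0.0006
```

>>> servo_tool(
  targets=[
    {"dx":0,"dy":-0.8,"dz":0,"spin":0,"grip":0},
    {"dx":0,"dy":-1.6,"dz":0,"spin":0,"grip":0},
    {"dx":0,"dy":-2.4,"dz":0,"spin":0,"grip":0},
    {"dx":0,"dy":-3.1,"dz":0,"spin":0,"grip":0},
    {"dx":0,"dy":-3.7,"dz":0,"spin":0,"grip":0},
    {"dx":0,"dy":-4.2,"dz":0,"spin":0,"grip":0},
    {"dx":0,"dy":-4.6,"dz":0,"spin":0,"grip":0},
    {"dx":0,"dy":-4.8,"dz":0,"spin":0,"grip":0},
    {"dx":0,"dy":-4.9,"dz":0,"spin":0,"grip":0},
    {"dx":0,"dy":-4.9,"dz":0,"spin":0,"grip":0},
  ],
)

```text
time_s: 15.28
tcp_pos: [0.6274, -0.2825, -0.0065]
eef_rot: [180.0, -0.0, -90.6]
contact_force: [0.7, 2.7, 2.7]
gripper_width: 0.0005
```

>>> servo_tool(
  targets=[
    {"dx":0,"dy":1.5,"dz":0,"spin":0,"grip":0},
    {"dx":0,"dy":1.5,"dz":2.5,"spin":0,"grip":0},
    {"dx":0,"dy":1.5,"dz":6,"spin":0,"grip":0},
    {"dx":0,"dy":1.5,"dz":10,"spin":0,"grip":0},
    {"dx":-1,"dy":1.5,"dz":14,"spin":0,"grip":0},
    {"dx":-4,"dy":3,"dz":17,"spin":0,"grip":0},
    {"dx":-7.5,"dy":5,"dz":19,"spin":0,"grip":0},
    {"dx":-11,"dy":7.5,"dz":20,"spin":0,"grip":0},
    {"dx":-14,"dy":10.5,"dz":20,"spin":0,"grip":100},
    {"dx":-16,"dy":14,"dz":20,"spin":0,"grip":100},
  ],
)

```text
time_s: 16.12
tcp_pos: [0.4695, -0.1485, 0.1942]
eef_rot: [-179.9, -0.0, -90.7]
contact_force: [0.4, 1.7, -0.4]
gripper_width: 0.0085
```

>>> servo_tool(
  targets=[
    {"dx":-1,"dy":4,"dz":0,"spin":0,"grip":100},
    {"dx":-2,"dy":8,"dz":0,"spin":0,"grip":100},
    {"dx":-3,"dy":12,"dz":0,"spin":0,"grip":100},
    {"dx":-3,"dy":16,"dz":0,"spin":0,"grip":100},
    {"dx":-3,"dy":20,"dz":0,"spin":0,"grip":100},
    {"dx":-3,"dy":24,"dz":0,"spin":0,"grip":100},
    {"dx":-3.5,"dy":28,"dz":0,"spin":0,"grip":100},
    {"dx":-4,"dy":32,"dz":0,"spin":0,"grip":100},
    {"dx":-5.5,"dy":36,"dz":0,"spin":0,"grip":100},
    {"dx":-7.5,"dy":39.5,"dz":0,"spin":0,"grip":100},
  ],
)

```text
time_s: 16.95
tcp_pos: [0.3962, 0.2486, 0.1933]
eef_rot: [-180.0, -0.0, -90.6]
contact_force: [1.9, 0.4, 0.6]
gripper_width: 0.0753
```

>>> servo_tool(
  targets=[
    {"dx":-1.5,"dy":3.5,"dz":0,"spin":0,"grip":100},
    {"dx":-3,"dy":7,"dz":0,"spin":0,"grip":100},
    {"dx":-4.5,"dy":10.5,"dz":0,"spin":0,"grip":100},
    {"dx":-6.5,"dy":14,"dz":0,"spin":0,"grip":100},
    {"dx":-8.5,"dy":17.5,"dz":0,"spin":0,"grip":100},
    {"dx":-11,"dy":20.5,"dz":0,"spin":0,"grip":100},
    {"dx":-13.5,"dy":23.5,"dz":0,"spin":0,"grip":100},
    {"dx":-16,"dy":26,"dz":0,"spin":0,"grip":100},
    {"dx":-16,"dy":26,"dz":0,"spin":0,"grip":100},
    {"dx":-16,"dy":26,"dz":0,"spin":0,"grip":100},
  ],
)

```text
time_s: 17.78
tcp_pos: [0.2352, 0.5074, 0.1927]
eef_rot: [-180.0, -0.1, -90.5]
contact_force: [0.4, -0.3, 0.4]
gripper_width: 0.0872
```

Run:
```python
from h import *
s=r.get_state();print(s['time_s'],s['tcp_pos'],s['eef_rot'],s['joints'])
b=r.capture("top");a=r.capture("side")
cv2.imwrite("pics/top1.png",b);cv2.imwrite("pics/side1.png",a)
cv2.imwrite("pics/top1c.png",cv2.resize(b[80:310,140:470],(800,558),interpolation=2))
cv2.imwrite("pics/side1c.png",cv2.resize(a[60:360,160:440],(560,600),interpolation=2))
for n in ("cup1","jar1"):
  for c in ("top","side"):
    for d in r.cut_out(n,c):
        ys,xs=np.nonzero(d["mask"]);print(n,c,round(d["p"],2),np.round(d["extent"]).tolist(),xs.mean().round(1),ys.mean().round(1))
```

```text
17.7833 [0.23518989 0.50735705 0.19273853] [-1.79976479e+02 -7.39884064e-02 -9.04655877e+01] [ 8.52107793e+01  9.67223439e+00 -1.39904183e+01  3.16800458e-02
 -6.64093551e+01 -8.56890485e+01]
cup1 top 0.95 [343.0, 142.0, 368.0, 165.0] 355.3 153.3
cup1 top 0.63 [312.0, 142.0, 336.0, 168.0] 322.3 155.2
cup1 top 0.57 [85.0, 90.0, 396.0, 205.0] 186.3 143.9
cup1 top 0.27 [326.0, 215.0, 351.0, 236.0] 339.4 225.5
cup1 top 0.22 [160.0, 215.0, 252.0, 288.0] 203.8 251.6
cup1 side 0.78 [247.0, 140.0, 269.0, 163.0] 257.0 152.3
cup1 side 0.66 [260.0, 116.0, 281.0, 142.0] 269.0 129.3
jar1 top 0.92 [394.0, 222.0, 421.0, 242.0] 408.1 230.7
jar1 top 0.91 [360.0, 228.0, 390.0, 254.0] 376.1 238.3
jar1 top 0.8 [327.0, 214.0, 350.0, 235.0] 339.3 225.3
jar1 top 0.59 [269.0, 217.0, 292.0, 235.0] 279.3 224.4
jar1 top 0.58 [294.0, 223.0, 317.0, 245.0] 306.9 231.7
jar1 side 0.79 [341.0, 114.0, 354.0, 136.0] 346.8 123.7
jar1 side 0.77 [285.0, 200.0, 304.0, 223.0] 292.0 211.8
jar1 side 0.74 [330.0, 136.0, 349.0, 160.0] 339.8 148.2
jar1 side 0.74 [364.0, 132.0, 398.0, 170.0] 381.6 149.9
jar1 side 0.71 [302.0, 185.0, 319.0, 208.0] 308.3 194.0
jar1 side 0.69 [308.0, 153.0, 325.0, 183.0] 316.0 168.7
```

View pics/top1c.png

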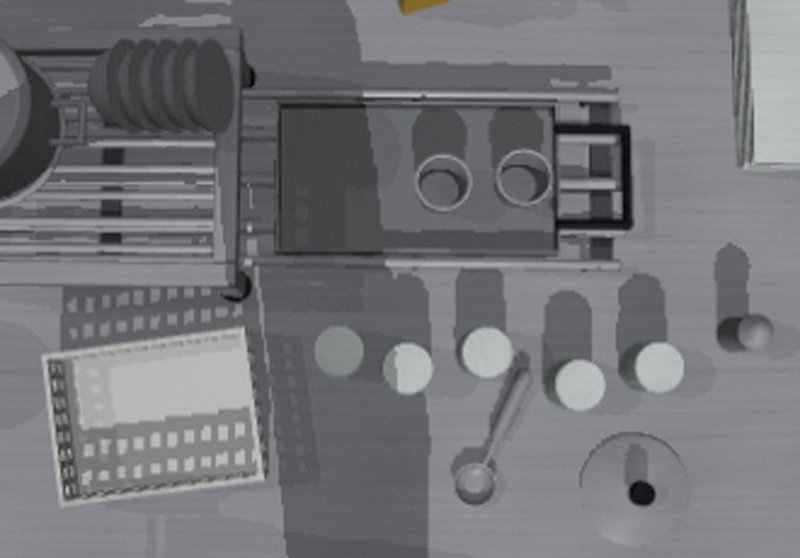

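View pics/side1c.png

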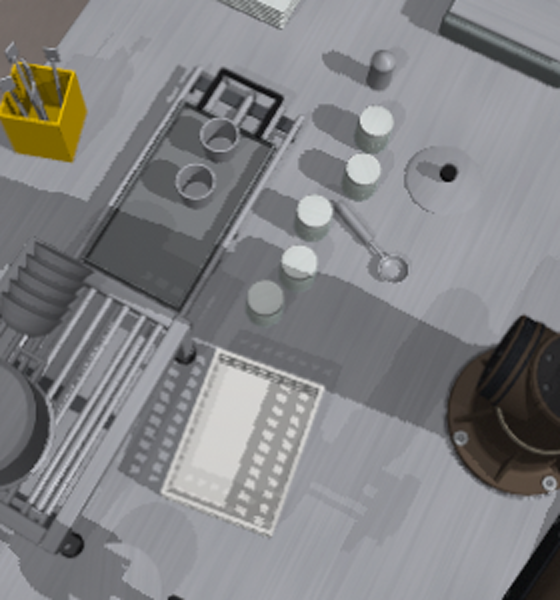

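Run:
```python
from h import *
f=lambda x,y:(140+(x+.5)*330/800-.5,80+(y+.5)*330/800-.5)
g=lambda x,y:(160+(x+.5)/2-.5,60+(y+.5)/2-.5)
P=[("jar1",.066,(339,351),(265,299)),("jar2",.066,(407,368),(299,264)),("jar3",.066,(486,352),(314,216)),("jar4",.066,(580,385),(363,175)),("jar5",.066,(659,367),(376,126)),
("cupA",.075,(443,182),(196,183)),("cupB",.075,(524,177),(220,138)),("knob",.038,(641,493),(448,172)),("hU",.042,(628,128),(221,71)),("hL",.042,(628,225),(279,104)),
("bas1",.065,(44,355),(163,494)),("bas2",.065,(244,328),(221,348)),("bas3",.065,(265,478),(323,386)),("bas4",.065,(62,503),(271,534)),
("trTL",.04,(279,104),(84,260)),("trBL",.04,(279,252),(181,307)),("trBR",.04,(557,250),(272,144)),("guR-",.03,(620,265),(302,117))]
for off in(0,-.02,-.039):
    print(off);D=[]
    for n,z,t,s in P:
        a=at("top",f(*t),z+off)[:2];b=at("side",g(*s),z+off)[:2];D.append(b-a)
        if off!=-.02: print(n,a.round(4),b.round(4),((b-a)*1e3).round(1))
    D=np.array(D);print("mean",D.mean(0)*1e3,"std",D.std(0)*1e3)
```

```text
0
jar1 [0.4319 0.0284] [0.4302 0.0338] [-1.7  5.4]
jar2 [ 0.413  -0.0462] [ 0.4103 -0.0411] [-2.7  5.1]
jar3 [ 0.4302 -0.1332] [ 0.4258 -0.1238] [-4.4  9.5]
jar4 [ 0.3934 -0.2365] [ 0.3886 -0.2245] [-4.9 12. ]
jar5 [ 0.4127 -0.3248] [ 0.4078 -0.3144] [-4.8 10.5]
cupA [ 0.6175 -0.0871] [ 0.6141 -0.0824] [-3.5  4.7]
cupB [ 0.6229 -0.1768] [ 0.6187 -0.1701] [-4.2  6.6]
knob [ 0.2712 -0.3109] [ 0.2704 -0.3101] [-0.8  0.9]
hU [ 0.6869 -0.3041] [ 0.6869 -0.2979] [0.1 6.2]
hL [ 0.5743 -0.3007] [ 0.5711 -0.2879] [-3.2 12.9]
bas1 [0.4281 0.3575] [0.4229 0.3613] [-5.2  3.8]
bas2 [0.4576 0.1333] [0.4526 0.1327] [-5.  -0.5]
bas3 [0.2928 0.1099] [0.2921 0.1127] [-0.7  2.8]
bas4 [0.2641 0.3356] [0.2611 0.3381] [-3.   2.6]
trTL [0.7167 0.0968] [0.7143 0.1034] [-2.4  6.6]
trBL [0.5451 0.0964] [0.5418 0.0988] [-3.3  2.4]
trBR [ 0.5461 -0.2192] [ 0.5474 -0.2169] [1.3 2.3]
guR- [ 0.5299 -0.2938] [ 0.5285 -0.2905] [-1.5  3.2]
mean [-2.76765553  5.37906236] std [1.83542469 3.66861945]
-0.02
mean [-0.99014369 -0.4352116 ] std [1.87464375 4.14290633]
-0.039
jar1 [0.4328 0.0288] [0.435  0.0221] [ 2.2 -6.7]

[... 241 characters left out ...]
43 -0.0976] [-1.  -6.7]
cupB [ 0.6309 -0.1839] [ 0.6291 -0.1879] [-1.8 -4. ]
knob [ 0.2664 -0.3226] [ 0.2705 -0.3313] [ 4.1 -8.8]
hU [ 0.6969 -0.3156] [ 0.699  -0.3189] [ 2.1 -3.4]
hL [ 0.5804 -0.3121] [ 0.5799 -0.3086] [-0.5  3.5]
bas1 [0.4289 0.3699] [0.4275 0.3592] [ -1.4 -10.7]
bas2 [0.4595 0.1375] [0.4581 0.1239] [ -1.4 -13.6]
bas3 [0.2887 0.1133] [0.2929 0.1033] [  4.2 -10. ]
bas4 [0.259  0.3472] [0.261  0.3353] [  2.  -11.9]
trTL [0.7278 0.0996] [0.7272 0.0939] [-0.6 -5.7]
trBL [0.55   0.0993] [0.5497 0.0892] [ -0.3 -10.1]
trBR [ 0.5511 -0.2276] [ 0.5555 -0.2355] [ 4.4 -7.9]
guR- [ 0.5343 -0.3047] [ 0.536  -0.3111] [ 1.6 -6.4]
mean [ 0.69849256 -5.95877186] std [2.01960105 4.687717  ]
```

>>> servo_tool(
  targets=[
    {"dx":3,"dy":-3,"dz":0,"spin":0,"grip":0},
    {"dx":6,"dy":-6,"dz":0,"spin":0,"grip":0},
    {"dx":9,"dy":-9,"dz":0,"spin":0,"grip":0},
    {"dx":11.5,"dy":-12.5,"dz":0,"spin":0,"grip":0},
    {"dx":13.5,"dy":-16,"dz":0,"spin":0,"grip":0},
    {"dx":15.5,"dy":-19.5,"dz":0,"spin":0,"grip":0},
    {"dx":17,"dy":-23,"dz":0,"spin":0,"grip":0},
    {"dx":18,"dy":-27,"dz":0,"spin":0,"grip":0},
    {"dx":18.5,"dy":-31,"dz":0,"spin":0,"grip":0},
    {"dx":18.5,"dy":-35,"dz":0,"spin":0,"grip":0},
  ],
)

```text
time_s: 18.92
tcp_pos: [0.4223, 0.1539, 0.1936]
eef_rot: [-180.0, 0.0, -90.7]
contact_force: [1.8, 0.6, 0.2]
gripper_width: 0.0269
```

>>> servo_tool(
  targets=[
    {"dx":0,"dy":-4,"dz":0,"spin":0,"grip":0},
    {"dx":0,"dy":-8,"dz":0,"spin":0,"grip":0},
    {"dx":0,"dy":-12,"dz":0,"spin":0,"grip":0},
    {"dx":0,"dy":-16,"dz":0,"spin":0,"grip":0},
    {"dx":1.5,"dy":-20,"dz":0,"spin":0,"grip":0},
    {"dx":3,"dy":-24,"dz":0,"spin":0,"grip":0},
    {"dx":5,"dy":-27.5,"dz":0,"spin":0,"grip":0},
    {"dx":7,"dy":-31,"dz":0,"spin":0,"grip":0},
    {"dx":9,"dy":-34.5,"dz":0,"spin":0,"grip":0},
    {"dx":11,"dy":-38,"dz":0,"spin":0,"grip":0},
  ],
)

```text
time_s: 19.75
tcp_pos: [0.5318, -0.2265, 0.1937]
eef_rot: [-180.0, -0.0, -90.7]
contact_force: [1.0, 1.3, 0.6]
gripper_width: 0.0005
```

>>> servo_tool(
  targets=[
    {"dx":2.5,"dy":-3,"dz":-1,"spin":0,"grip":0},
    {"dx":5,"dy":-6,"dz":-3,"spin":0,"grip":0},
    {"dx":7.5,"dy":-9,"dz":-6,"spin":0,"grip":0},
    {"dx":9,"dy":-12,"dz":-9,"spin":0,"grip":0},
    {"dx":9,"dy":-14,"dz":-12,"spin":0,"grip":0},
    {"dx":9,"dy":-16,"dz":-14.5,"spin":0,"grip":0},
    {"dx":9,"dy":-17.5,"dz":-16,"spin":0,"grip":0},
    {"dx":9,"dy":-17.5,"dz":-17,"spin":0,"grip":0},
    {"dx":9,"dy":-17.5,"dz":-17.8,"spin":0,"grip":0},
    {"dx":9,"dy":-17.5,"dz":-18.5,"spin":0,"grip":0},
  ],
)

```text
time_s: 20.58
tcp_pos: [0.6214, -0.3987, 0.0082]
eef_rot: [-180.0, -0.0, -90.7]
contact_force: [-0.6, 0.2, 0.7]
gripper_width: 0.0005
```

>>> servo_tool(
  targets=[
    {"dx":0,"dy":0,"dz":-0.2,"spin":0,"grip":0},
    {"dx":0,"dy":0,"dz":-0.4,"spin":0,"grip":0},
    {"dx":0,"dy":0,"dz":-0.5,"spin":0,"grip":0},
    {"dx":0,"dy":0,"dz":-0.6,"spin":0,"grip":0},
    {"dx":0,"dy":0,"dz":-0.7,"spin":0,"grip":0},
    {"dx":0,"dy":0,"dz":-0.8,"spin":0,"grip":0},
    {"dx":0,"dy":0,"dz":-0.9,"spin":0,"grip":0},
    {"dx":0,"dy":0,"dz":-1.0,"spin":0,"grip":0},
    {"dx":0,"dy":0,"dz":-1.0,"spin":0,"grip":0},
    {"dx":0,"dy":0,"dz":-1.0,"spin":0,"grip":0},
  ],
)

```text
time_s: 21.42
tcp_pos: [0.6216, -0.3984, -0.0017]
eef_rot: [180.0, 0.0, -90.6]
contact_force: [0.4, -0.2, -0.0]
gripper_width: 0.0007
```

Below zero without contact; I go on down, slowly.

>>> servo_tool(
  targets=[
    {"dx":0,"dy":0,"dz":-0.2,"spin":0,"grip":0},
    {"dx":0,"dy":0,"dz":-0.4,"spin":0,"grip":0},
    {"dx":0,"dy":0,"dz":-0.6,"spin":0,"grip":0},
    {"dx":0,"dy":0,"dz":-0.8,"spin":0,"grip":0},
    {"dx":0,"dy":0,"dz":-1.0,"spin":0,"grip":0},
    {"dx":0,"dy":0,"dz":-1.1,"spin":0,"grip":0},
    {"dx":0,"dy":0,"dz":-1.2,"spin":0,"grip":0},
    {"dx":0,"dy":0,"dz":-1.3,"spin":0,"grip":0},
    {"dx":0,"dy":0,"dz":-1.4,"spin":0,"grip":0},
    {"dx":0,"dy":0,"dz":-1.5,"spin":0,"grip":0},
  ],
)

```text
time_s: 22.25
tcp_pos: [0.6217, -0.3984, -0.0166]
eef_rot: [-180.0, -0.0, -90.6]
contact_force: [0.0, 0.1, 0.1]
gripper_width: 0.0007
```

Run:
```python
from h import *
s=r.get_state();print(s['tcp_pos'],s['contact_force'])
b=r.capture("top");a=r.capture("side")
cv2.imwrite("pics/p5.png",np.hstack([cv2.resize(a[50:200,190:340],(400,400),interpolation=2),cv2.resize(b[90:240,360:510],(400,400),interpolation=2)]))
print(proj("side",[[.6216,-.3984,-.0167],[.6216,-.3984,.02]]),proj("top",[[.6216,-.3984,-.0167],[.6216,-.3984,.02]]))
```

```text
[ 0.62172259 -0.39841868 -0.01659277] [0.02863425 0.07420494 0.11449704]
[[300.14970262  90.14767212]
 [300.62359881  84.38786735]] [[425.5746927  159.58619372]
 [430.05952149 157.20409957]]
```

View pics/p5.png

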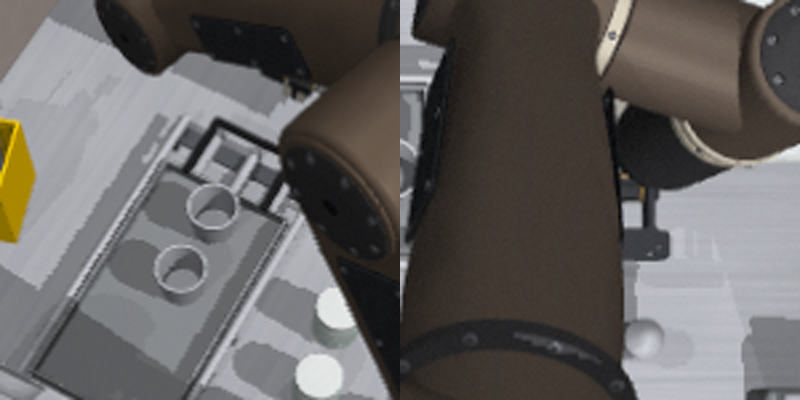

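>>> servo_tool(
  targets=[
    {"dx":0,"dy":0,"dz":-0.3,"spin":0,"grip":0},
    {"dx":0,"dy":0,"dz":-0.6,"spin":0,"grip":0},
    {"dx":0,"dy":0,"dz":-0.9,"spin":0,"grip":0},
    {"dx":0,"dy":0,"dz":-1.2,"spin":0,"grip":0},
    {"dx":0,"dy":0,"dz":-1.5,"spin":0,"grip":0},
    {"dx":0,"dy":0,"dz":-1.7,"spin":0,"grip":0},
    {"dx":0,"dy":0,"dz":-1.8,"spin":0,"grip":0},
    {"dx":0,"dy":0,"dz":-1.9,"spin":0,"grip":0},
    {"dx":0,"dy":0,"dz":-2.0,"spin":0,"grip":0},
    {"dx":0,"dy":0,"dz":-2.0,"spin":0,"grip":0},
  ],
)

```text
time_s: 23.18
tcp_pos: [0.6214, -0.3983, -0.0348]
eef_rot: [180.0, -0.0, -90.6]
contact_force: [-5.1, 4.4, 12.2]
gripper_width: 0.0002
```

>>> servo_tool(
  targets=[
    {"dx":0,"dy":0,"dz":3,"spin":0,"grip":50},
    {"dx":0,"dy":0,"dz":7,"spin":0,"grip":100},
    {"dx":0,"dy":0,"dz":11,"spin":0,"grip":100},
    {"dx":0,"dy":3,"dz":14,"spin":0,"grip":100},
    {"dx":0,"dy":7,"dz":15.5,"spin":0,"grip":100},
    {"dx":0,"dy":11,"dz":15.5,"spin":0,"grip":100},
    {"dx":0,"dy":15,"dz":15.5,"spin":0,"grip":100},
    {"dx":0,"dy":18.5,"dz":15.5,"spin":0,"grip":100},
    {"dx":0,"dy":21,"dz":15.5,"spin":0,"grip":100},
    {"dx":0,"dy":22.5,"dz":15.5,"spin":0,"grip":100},
  ],
)

```text
time_s: 24.02
tcp_pos: [0.6217, -0.1706, 0.119]
eef_rot: [-179.9, 0.0, -90.5]
contact_force: [-0.3, 0.7, -0.2]
gripper_width: 0.0613
```

>>> servo_tool(
  targets=[
    {"dx":0,"dy":0,"dz":-1.5,"spin":0,"grip":100},
    {"dx":0,"dy":0,"dz":-3,"spin":0,"grip":100},
    {"dx":0,"dy":0,"dz":-5,"spin":0,"grip":100},
    {"dx":0,"dy":0,"dz":-6.5,"spin":0,"grip":100},
    {"dx":0,"dy":0,"dz":-8,"spin":0,"grip":100},
    {"dx":0,"dy":0,"dz":-9,"spin":0,"grip":100},
    {"dx":0,"dy":0,"dz":-10,"spin":0,"grip":100},
    {"dx":0,"dy":0,"dz":-10.5,"spin":0,"grip":100},
    {"dx":0,"dy":0,"dz":-10.8,"spin":0,"grip":100},
    {"dx":0,"dy":0,"dz":-10.8,"spin":0,"grip":100},
  ],
)

```text
time_s: 24.85
tcp_pos: [0.6216, -0.1735, 0.0101]
eef_rot: [180.0, -0.0, -90.6]
contact_force: [0.6, 1.0, -0.8]
gripper_width: 0.0875
```

>>> servo_tool(
  targets=[
    {"dx":0,"dy":0,"dz":0,"spin":0,"grip":80},
    {"dx":0,"dy":0,"dz":0,"spin":0,"grip":60},
    {"dx":0,"dy":0,"dz":0,"spin":0,"grip":40},
    {"dx":0,"dy":0,"dz":0,"spin":0,"grip":40},
    {"dx":0,"dy":0,"dz":0,"spin":0,"grip":40},
    {"dx":0,"dy":0,"dz":0,"spin":0,"grip":40},
    {"dx":0,"dy":0,"dz":0,"spin":0,"grip":40},
    {"dx":0,"dy":0,"dz":0,"spin":0,"grip":40},
    {"dx":0,"dy":0,"dz":0,"spin":0,"grip":40},
    {"dx":0,"dy":0,"dz":0,"spin":0,"grip":40},
  ],
  squeeze=20,
)

```text
time_s: 25.68
tcp_pos: [0.6221, -0.1734, 0.011]
eef_rot: [-179.9, -0.0, -90.6]
contact_force: [-0.8, 0.3, 5.2]
gripper_width: 0.0617
```

>>> servo_tool(
  targets=[
    {"dx":0,"dy":0,"dz":0.8,"spin":0,"grip":40},
    {"dx":0,"dy":0,"dz":2,"spin":0,"grip":40},
    {"dx":0,"dy":0,"dz":4,"spin":0,"grip":40},
    {"dx":0,"dy":0,"dz":6.5,"spin":0,"grip":40},
    {"dx":0,"dy":0,"dz":9,"spin":0,"grip":40},
    {"dx":-2,"dy":0,"dz":11,"spin":0,"grip":40},
    {"dx":-5,"dy":1,"dz":12,"spin":0,"grip":40},
    {"dx":-8,"dy":3,"dz":12,"spin":0,"grip":40},
    {"dx":-11,"dy":5.5,"dz":12,"spin":0,"grip":40},
    {"dx":-13.5,"dy":8.5,"dz":12,"spin":0,"grip":40},
  ],
)

```text
time_s: 26.52
tcp_pos: [0.4845, -0.0885, 0.1311]
eef_rot: [-180.0, 0.0, -90.7]
contact_force: [0.4, 2.3, -0.5]
gripper_width: 0.0615
```

>>> servo_tool(
  targets=[
    {"dx":-2.5,"dy":3,"dz":0,"spin":0,"grip":40},
    {"dx":-4.5,"dy":6.5,"dz":0,"spin":0,"grip":40},
    {"dx":-6.5,"dy":10,"dz":0,"spin":0,"grip":40},
    {"dx":-8,"dy":13.5,"dz":0,"spin":0,"grip":40},
    {"dx":-9,"dy":17.5,"dz":0,"spin":0,"grip":40},
    {"dx":-10,"dy":21.5,"dz":0,"spin":0,"grip":40},
    {"dx":-11,"dy":25,"dz":0,"spin":0,"grip":40},
    {"dx":-12,"dy":28.5,"dz":0,"spin":0,"grip":40},
    {"dx":-13,"dy":32,"dz":0,"spin":0,"grip":40},
    {"dx":-13.4,"dy":35.5,"dz":0,"spin":0,"grip":40},
  ],
)

```text
time_s: 27.35
tcp_pos: [0.3511, 0.2681, 0.1315]
eef_rot: [-180.0, 0.1, -90.6]
contact_force: [0.9, -0.9, -1.0]
gripper_width: 0.0619
```

>>> servo_tool(
  targets=[
    {"dx":0,"dy":1.8,"dz":0,"spin":0,"grip":40},
    {"dx":0,"dy":1.8,"dz":-1.5,"spin":0,"grip":40},
    {"dx":0,"dy":1.8,"dz":-4,"spin":0,"grip":40},
    {"dx":0,"dy":1.8,"dz":-6.5,"spin":0,"grip":40},
    {"dx":0,"dy":1.8,"dz":-8.5,"spin":0,"grip":40},
    {"dx":0,"dy":1.8,"dz":-10.5,"spin":0,"grip":40},
    {"dx":0,"dy":1.8,"dz":-11.5,"spin":0,"grip":40},
    {"dx":0,"dy":1.8,"dz":-12.3,"spin":0,"grip":40},
    {"dx":0,"dy":1.8,"dz":-12.6,"spin":0,"grip":40},
    {"dx":0,"dy":1.8,"dz":-12.6,"spin":0,"grip":40},
  ],
)

```text
time_s: 28.18
tcp_pos: [0.3528, 0.2844, 0.0043]
eef_rot: [180.0, -0.0, -90.6]
contact_force: [0.3, 0.1, 0.0]
gripper_width: 0.0616
```

>>> servo_tool(
  targets=[
    {"dx":0,"dy":0,"dz":-0.3,"spin":0,"grip":40},
    {"dx":0,"dy":0,"dz":-0.6,"spin":0,"grip":40},
    {"dx":0,"dy":0,"dz":-0.6,"spin":0,"grip":80},
    {"dx":0,"dy":0,"dz":-0.6,"spin":0,"grip":100},
    {"dx":0,"dy":0,"dz":-0.6,"spin":0,"grip":100},
    {"dx":0,"dy":0,"dz":1,"spin":0,"grip":100},
    {"dx":0,"dy":0,"dz":4,"spin":0,"grip":100},
    {"dx":0,"dy":0,"dz":8,"spin":0,"grip":100},
    {"dx":0,"dy":-2,"dz":11.5,"spin":0,"grip":100},
    {"dx":2,"dy":-5,"dz":12.6,"spin":0,"grip":100},
  ],
)

```text
time_s: 29.02
tcp_pos: [0.3735, 0.2375, 0.136]
eef_rot: [-179.7, 0.4, -90.4]
contact_force: [1.0, 0.9, -0.6]
gripper_width: 0.0876
```

>>> servo_tool(
  targets=[
    {"dx":1.5,"dy":-3.5,"dz":0,"spin":0,"grip":100},
    {"dx":3,"dy":-7,"dz":0,"spin":0,"grip":100},
    {"dx":4.5,"dy":-10.5,"dz":0,"spin":0,"grip":100},
    {"dx":6,"dy":-14,"dz":0,"spin":0,"grip":100},
    {"dx":8,"dy":-17.5,"dz":0,"spin":0,"grip":100},
    {"dx":10.5,"dy":-20.5,"dz":0,"spin":0,"grip":100},
    {"dx":13.5,"dy":-23.5,"dz":0,"spin":0,"grip":100},
    {"dx":16.5,"dy":-26.5,"dz":0,"spin":0,"grip":100},
    {"dx":19.5,"dy":-29,"dz":0,"spin":0,"grip":100},
    {"dx":22.5,"dy":-31,"dz":0,"spin":0,"grip":100},
  ],
)

```text
time_s: 29.85
tcp_pos: [0.5989, -0.078, 0.1307]
eef_rot: [-180.0, -0.0, -90.7]
contact_force: [0.6, 0.9, 0.2]
gripper_width: 0.0872
```

Run:
```python
from h import *
s=r.get_state();print(s['tcp_pos'],s['gripper_width'])
b=r.capture("top");a=r.capture("side")
cv2.imwrite("pics/p6.png",np.hstack([cv2.resize(a[50:350,190:390],(400,600),interpolation=2),cv2.resize(b[90:300,150:290],(400,600),interpolation=2)]))
for n in ("cup1",):
  for c in ("top","side"):
    for d in r.cut_out(n,c):
        ys,xs=np.nonzero(d["mask"]);print(n,c,round(d["p"],2),np.round(d["extent"]).tolist(),xs.mean().round(1),ys.mean().round(1))
```

```text
[ 0.59890669 -0.07795708  0.1306533 ] 0.08721669980802563
cup1 top 0.67 [177.0, 242.0, 186.0, 266.0] 181.9 254.4
cup1 top 0.59 [270.0, 215.0, 293.0, 239.0] 280.1 224.5
cup1 side 0.73 [265.0, 285.0, 288.0, 307.0] 276.2 294.6
```

View pics/p6.png

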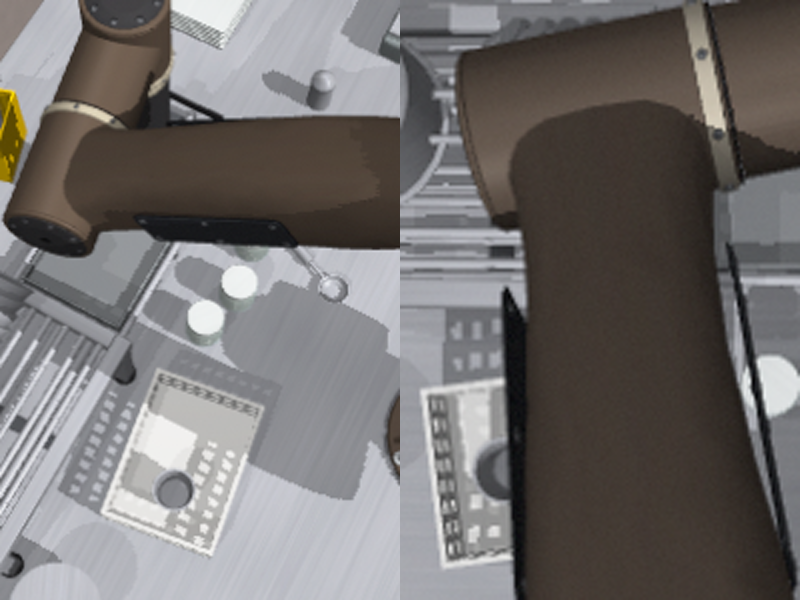

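>>> servo_tool(
  targets=[
    {"dx":2,"dy":-1,"dz":0,"spin":0,"grip":100},
    {"dx":2,"dy":-1,"dz":-2,"spin":0,"grip":100},
    {"dx":2,"dy":-1,"dz":-4.5,"spin":0,"grip":100},
    {"dx":2,"dy":-1,"dz":-7,"spin":0,"grip":100},
    {"dx":2,"dy":-1,"dz":-9,"spin":0,"grip":100},
    {"dx":2,"dy":-1,"dz":-10.5,"spin":0,"grip":100},
    {"dx":2,"dy":-1,"dz":-11.5,"spin":0,"grip":100},
    {"dx":2,"dy":-1,"dz":-12,"spin":0,"grip":100},
    {"dx":2,"dy":-1,"dz":-12,"spin":0,"grip":80},
    {"dx":2,"dy":-1,"dz":-12,"spin":0,"grip":60},
  ],
)

```text
time_s: 30.88
tcp_pos: [0.618, -0.085, 0.0113]
eef_rot: [-179.9, -0.0, -90.6]
contact_force: [1.1, 0.2, -0.2]
gripper_width: 0.0794
```

>>> servo_tool(
  targets=[
    {"dx":0,"dy":0,"dz":0,"spin":0,"grip":40},
    {"dx":0,"dy":0,"dz":0,"spin":0,"grip":40},
    {"dx":0,"dy":0,"dz":0,"spin":0,"grip":40},
    {"dx":0,"dy":0,"dz":0,"spin":0,"grip":40},
    {"dx":0,"dy":0,"dz":0.5,"spin":0,"grip":40},
    {"dx":0,"dy":0,"dz":1.5,"spin":0,"grip":40},
    {"dx":0,"dy":0,"dz":3.5,"spin":0,"grip":40},
    {"dx":0,"dy":0,"dz":6,"spin":0,"grip":40},
    {"dx":0,"dy":0,"dz":9,"spin":0,"grip":40},
    {"dx":-1,"dy":0,"dz":12,"spin":0,"grip":40},
  ],
)

```text
time_s: 31.72
tcp_pos: [0.6083, -0.0856, 0.1319]
eef_rot: [180.0, -0.0, -90.6]
contact_force: [0.6, 0.9, 0.5]
gripper_width: 0.0618
```

Run:
```python
from h import *
for uv in ((276.5,296),(276.2,294.6)): print([at("side",uv,z)[:2].round(4).tolist() for z in(.06,.03)])
print(at("top",(186-11.8,254.),.06))
```

```text
[[0.349, 0.2863], [0.3509, 0.2829]]
[[0.3517, 0.2831], [0.3536, 0.2797]]
[0.35294403 0.31312644 0.06      ]
```

>>> servo_tool(
  targets=[
    {"dx":-3.5,"dy":0.5,"dz":0,"spin":0,"grip":40},
    {"dx":-7,"dy":2,"dz":0,"spin":0,"grip":40},
    {"dx":-10.5,"dy":4,"dz":0,"spin":0,"grip":40},
    {"dx":-13.5,"dy":6.5,"dz":0,"spin":0,"grip":40},
    {"dx":-16,"dy":9.5,"dz":0,"spin":0,"grip":40},
    {"dx":-18.5,"dy":12.5,"dz":0,"spin":0,"grip":40},
    {"dx":-20.5,"dy":16,"dz":0,"spin":0,"grip":40},
    {"dx":-22.5,"dy":19.5,"dz":0,"spin":0,"grip":40},
    {"dx":-24.2,"dy":23,"dz":0,"spin":0,"grip":40},
    {"dx":-24.2,"dy":26.3,"dz":0,"spin":0,"grip":40},
  ],
)

```text
time_s: 32.55
tcp_pos: [0.3629, 0.1785, 0.1316]
eef_rot: [-180.0, 0.1, -90.6]
contact_force: [0.8, -0.6, -0.5]
gripper_width: 0.0617
```

>>> servo_tool(
  targets=[
    {"dx":0,"dy":0,"dz":0,"spin":0,"grip":40},
    {"dx":0,"dy":0,"dz":-2,"spin":0,"grip":40},
    {"dx":0,"dy":0,"dz":-4.5,"spin":0,"grip":40},
    {"dx":0,"dy":0,"dz":-7,"spin":0,"grip":40},
    {"dx":0,"dy":0,"dz":-9.5,"spin":0,"grip":40},
    {"dx":0,"dy":0,"dz":-11.5,"spin":0,"grip":40},
    {"dx":0,"dy":0,"dz":-12.7,"spin":0,"grip":40},
    {"dx":0,"dy":0,"dz":-13.2,"spin":0,"grip":40},
    {"dx":0,"dy":0,"dz":-13.2,"spin":0,"grip":40},
    {"dx":0,"dy":0,"dz":-13.2,"spin":0,"grip":80},
  ],
)

```text
time_s: 33.38
tcp_pos: [0.3661, 0.1779, -0.0009]
eef_rot: [-180.0, 0.0, -90.6]
contact_force: [-0.9, -0.4, 0.5]
gripper_width: 0.0647
```

>>> servo_tool(
  targets=[
    {"dx":0,"dy":0,"dz":0,"spin":0,"grip":100},
    {"dx":0,"dy":0,"dz":0,"spin":0,"grip":100},
    {"dx":0,"dy":0,"dz":1.5,"spin":0,"grip":100},
    {"dx":0,"dy":0,"dz":5,"spin":0,"grip":100},
    {"dx":0,"dy":0,"dz":9,"spin":0,"grip":100},
    {"dx":0,"dy":2,"dz":12,"spin":0,"grip":100},
    {"dx":0,"dy":6,"dz":13,"spin":0,"grip":100},
    {"dx":0,"dy":10,"dz":14,"spin":0,"grip":100},
    {"dx":0,"dy":13.5,"dz":15,"spin":0,"grip":100},
    {"dx":-2,"dy":17,"dz":16,"spin":0,"grip":100},
  ],
)

```text
time_s: 34.22
tcp_pos: [0.347, 0.35, 0.1602]
eef_rot: [-179.9, 0.1, -90.7]
contact_force: [1.0, 0.3, 0.9]
gripper_width: 0.0873
```

>>> servo_tool(
  targets=[
    {"dx":-1.5,"dy":3.5,"dz":0,"spin":0,"grip":100},
    {"dx":-3.5,"dy":7,"dz":0,"spin":0,"grip":100},
    {"dx":-5.5,"dy":10.5,"dz":0,"spin":0,"grip":100},
    {"dx":-7.5,"dy":13.5,"dz":0,"spin":0,"grip":100},
    {"dx":-10,"dy":16.5,"dz":0,"spin":0,"grip":100},
    {"dx":-10,"dy":16.5,"dz":0,"spin":0,"grip":100},
    {"dx":-10,"dy":16.5,"dz":0,"spin":0,"grip":100},
    {"dx":-10,"dy":16.5,"dz":0,"spin":0,"grip":100},
    {"dx":-10,"dy":16.5,"dz":0,"spin":0,"grip":100},
    {"dx":-10,"dy":16.5,"dz":0,"spin":0,"grip":100},
  ],
)

```text
time_s: 35.05
tcp_pos: [0.2464, 0.5118, 0.1589]
eef_rot: [-180.0, 0.0, -90.7]
contact_force: [0.5, 0.1, 0.2]
gripper_width: 0.0875
```

```bash
cat > look.py <<'E'
from h import *
import sys
s=r.get_state();print(round(s['time_s'],2),s['tcp_pos'].round(4) if hasattr(s['tcp_pos'],'round') else s['tcp_pos'],s['gripper_width'])
b=r.capture("top");a=r.capture("side");t=sys.argv[1]
cv2.imwrite(f"pics/{t}_top.png",b);cv2.imwrite(f"pics/{t}_side.png",a)
cv2.imwrite(f"pics/{t}.png",np.hstack([cv2.resize(a[60:360,160:400],(400,500),interpolation=2),cv2.resize(b[90:300,170:440-102],(400,500),interpolation=2)]))
for n in sys.argv[2:]:
  for c in ("top","side"):
    for d in r.cut_out(n,c):
        if d["p"]<.4: continue
        ys,xs=np.nonzero(d["mask"]);e=d["extent"]
        z=.066 if n=="jar1" else .06
        print(n,c,round(d["p"],2),np.round(e).tolist(),"ctr",at(c,(xs.mean(),ys.mean()),z-.02)[:2].round(4))
E
python3 look.py q1 jar1 cup1
```

```text
35.05 [0.2464 0.5118 0.1589] 0.08751324867616127
jar1 top 0.91 [296.0, 223.0, 318.0, 243.0] ctr [ 0.4134 -0.0462]
jar1 top 0.9 [395.0, 223.0, 419.0, 242.0] ctr [ 0.414  -0.3223]
jar1 top 0.86 [326.0, 215.0, 350.0, 236.0] ctr [ 0.4281 -0.1347]
jar1 top 0.65 [266.0, 215.0, 292.0, 239.0] ctr [0.4311 0.0298]
jar1 side 0.87 [283.0, 202.0, 303.0, 223.0] ctr [0.4313 0.0346]
jar1 side 0.84 [340.0, 114.0, 356.0, 135.0] ctr [ 0.4119 -0.318 ]
jar1 side 0.66 [330.0, 136.0, 351.0, 160.0] ctr [ 0.3929 -0.228 ]
jar1 side 0.64 [300.0, 184.0, 320.0, 207.0] ctr [ 0.4118 -0.0402]
jar1 side 0.63 [306.0, 154.0, 327.0, 184.0] ctr [ 0.4285 -0.1267]
jar1 side 0.48 [242.0, 237.0, 321.0, 329.0] ctr [0.3585 0.2413]
cup1 top 0.93 [214.0, 237.0, 239.0, 261.0] ctr [0.364  0.1783]
cup1 top 0.92 [171.0, 244.0, 202.0, 267.0] ctr [0.353  0.2835]
cup1 top 0.46 [323.0, 216.0, 352.0, 236.0] ctr [ 0.4296 -0.134 ]
cup1 side 0.87 [268.0, 285.0, 289.0, 308.0] ctr [0.3535 0.2806]
cup1 side 0.82 [281.0, 251.0, 300.0, 272.0] ctr [0.3651 0.1769]
```

>>> servo_tool(
  targets=[
    {"dx":2.5,"dy":-3,"dz":0,"spin":0,"grip":100},
    {"dx":5,"dy":-6,"dz":0,"spin":0,"grip":100},
    {"dx":7.5,"dy":-9,"dz":0,"spin":0,"grip":100},
    {"dx":10,"dy":-12,"dz":0,"spin":0,"grip":100},
    {"dx":12,"dy":-15.5,"dz":0,"spin":0,"grip":100},
    {"dx":14,"dy":-19,"dz":0,"spin":0,"grip":100},
    {"dx":15.5,"dy":-22.5,"dz":0,"spin":0,"grip":100},
    {"dx":17,"dy":-26,"dz":0,"spin":0,"grip":100},
    {"dx":18,"dy":-30,"dz":0,"spin":0,"grip":100},
    {"dx":18.5,"dy":-34,"dz":0,"spin":0,"grip":100},
  ],
)

```text
time_s: 36.18
tcp_pos: [0.4314, 0.1708, 0.1585]
eef_rot: [-180.0, 0.0, -90.6]
contact_force: [0.5, 0.7, -0.5]
gripper_width: 0.0878
```

>>> servo_tool(
  targets=[
    {"dx":0,"dy":-4,"dz":-1,"spin":0,"grip":100},
    {"dx":0,"dy":-8,"dz":-2,"spin":0,"grip":100},
    {"dx":0,"dy":-11.5,"dz":-3,"spin":0,"grip":100},
    {"dx":0,"dy":-14.1,"dz":-4,"spin":0,"grip":100},
    {"dx":0,"dy":-14.1,"dz":-6,"spin":0,"grip":100},
    {"dx":0,"dy":-14.1,"dz":-8,"spin":0,"grip":100},
    {"dx":0,"dy":-14.1,"dz":-10,"spin":0,"grip":100},
    {"dx":0,"dy":-14.1,"dz":-11,"spin":0,"grip":100},
    {"dx":0,"dy":-14.1,"dz":-11,"spin":0,"grip":100},
    {"dx":0,"dy":-14.1,"dz":-11,"spin":0,"grip":100},
  ],
)

```text
time_s: 37.02
tcp_pos: [0.4305, 0.0313, 0.0484]
eef_rot: [179.9, -0.0, -90.6]
contact_force: [0.9, 0.3, -0.6]
gripper_width: 0.0876
```

Run:
```python
from h import *
s=r.get_state();print(s['tcp_pos'],s['contact_force'])
b=r.capture("top");a=r.capture("side")
cv2.imwrite("pics/p7.png",np.hstack([cv2.resize(a[130:280,230:380],(400,400),interpolation=2),cv2.resize(b[150:290,230:370],(400,400),interpolation=2)]))
```

```text
[0.43054763 0.03133877 0.04838422] [ 0.93762671  0.30506378 -0.59523699]
```

View pics/p7.png

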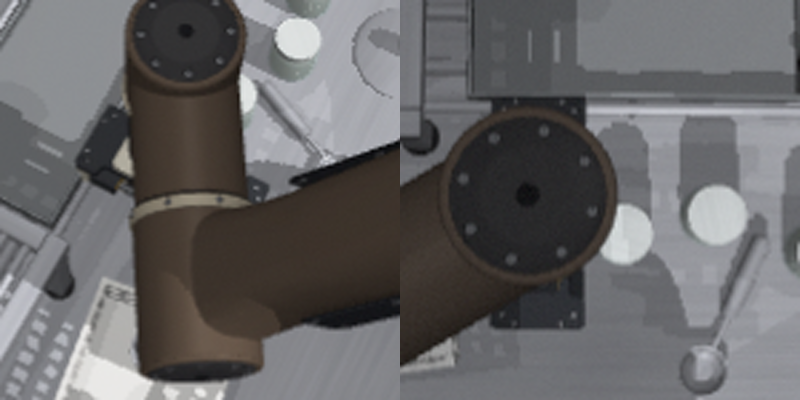

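>>> servo_tool(
  targets=[
    {"dx":0,"dy":0,"dz":-1,"spin":0,"grip":100},
    {"dx":0,"dy":0,"dz":-2,"spin":0,"grip":100},
    {"dx":0,"dy":0,"dz":-3,"spin":0,"grip":100},
    {"dx":0,"dy":0,"dz":-4,"spin":0,"grip":100},
    {"dx":0,"dy":0,"dz":-4.8,"spin":0,"grip":100},
    {"dx":0,"dy":0,"dz":-5.4,"spin":0,"grip":100},
    {"dx":0,"dy":0,"dz":-5.4,"spin":0,"grip":90},
    {"dx":0,"dy":0,"dz":-5.4,"spin":0,"grip":85},
    {"dx":0,"dy":0,"dz":-5.4,"spin":0,"grip":80},
    {"dx":0,"dy":0,"dz":-5.4,"spin":0,"grip":76},
  ],
  squeeze=7,
)

```text
time_s: 37.95
tcp_pos: [0.4311, 0.0318, -0.005]
eef_rot: [-179.9, 0.0, -90.6]
contact_force: [-0.4, 0.8, 0.4]
gripper_width: 0.0694
```

>>> servo_tool(
  targets=[
    {"dx":0,"dy":0,"dz":0,"spin":0,"grip":73},
    {"dx":0,"dy":0,"dz":0,"spin":0,"grip":71},
    {"dx":0,"dy":0,"dz":0,"spin":0,"grip":69},
    {"dx":0,"dy":0,"dz":0,"spin":0,"grip":67},
    {"dx":0,"dy":0,"dz":0,"spin":0,"grip":65},
    {"dx":0,"dy":0,"dz":0,"spin":0,"grip":60},
    {"dx":0,"dy":0,"dz":0,"spin":0,"grip":55},
    {"dx":0,"dy":0,"dz":0,"spin":0,"grip":50},
    {"dx":0,"dy":0,"dz":0,"spin":0,"grip":50},
    {"dx":0,"dy":0,"dz":0,"spin":0,"grip":50},
  ],
)

```text
time_s: 38.78
tcp_pos: [0.4313, 0.0319, -0.0052]
eef_rot: [-179.9, 0.0, -90.6]
contact_force: [1.5, -0.5, 5.3]
gripper_width: 0.0596
```

>>> servo_tool(
  targets=[
    {"dx":0,"dy":0,"dz":0.3,"spin":0,"grip":50},
    {"dx":0,"dy":0,"dz":0.8,"spin":0,"grip":50},
    {"dx":0,"dy":0,"dz":1.5,"spin":0,"grip":50},
    {"dx":0,"dy":0,"dz":2.5,"spin":0,"grip":50},
    {"dx":0,"dy":0,"dz":4,"spin":0,"grip":50},
    {"dx":0,"dy":0,"dz":6,"spin":0,"grip":50},
    {"dx":0,"dy":0,"dz":8,"spin":0,"grip":50},
    {"dx":0,"dy":0,"dz":9.5,"spin":0,"grip":50},
    {"dx":0,"dy":0,"dz":10.5,"spin":0,"grip":50},
    {"dx":0,"dy":0,"dz":10.5,"spin":0,"grip":50},
  ],
)

```text
time_s: 39.62
tcp_pos: [0.4316, 0.0321, 0.1018]
eef_rot: [-179.8, 0.1, -90.6]
contact_force: [0.2, 1.4, -1.6]
gripper_width: 0.0598
```

>>> servo_tool(
  targets=[
    {"dx":1,"dy":0,"dz":0,"spin":0,"grip":50},
    {"dx":3,"dy":0.2,"dz":0,"spin":0,"grip":50},
    {"dx":5.5,"dy":0.5,"dz":0,"spin":0,"grip":50},
    {"dx":8,"dy":0.8,"dz":0,"spin":0,"grip":50},
    {"dx":10.5,"dy":1.1,"dz":0,"spin":0,"grip":50},
    {"dx":13,"dy":1.4,"dz":0,"spin":0,"grip":50},
    {"dx":15,"dy":1.7,"dz":0,"spin":0,"grip":50},
    {"dx":16.3,"dy":1.9,"dz":-0.5,"spin":0,"grip":50},
    {"dx":16.3,"dy":1.9,"dz":-1.5,"spin":0,"grip":50},
    {"dx":16.3,"dy":1.9,"dz":-3,"spin":0,"grip":50},
  ],
)

```text
time_s: 40.45
tcp_pos: [0.5941, 0.0505, 0.0681]
eef_rot: [180.0, -0.0, -90.7]
contact_force: [-0.4, -0.4, -2.8]
gripper_width: 0.0599
```

>>> servo_tool(
  targets=[
    {"dx":0,"dy":0,"dz":-1.5,"spin":0,"grip":50},
    {"dx":0,"dy":0,"dz":-3,"spin":0,"grip":50},
    {"dx":0,"dy":0,"dz":-4,"spin":0,"grip":50},
    {"dx":0,"dy":0,"dz":-4.6,"spin":0,"grip":50},
    {"dx":0,"dy":0,"dz":-4.8,"spin":0,"grip":50},
    {"dx":0,"dy":0,"dz":-5,"spin":0,"grip":50},
    {"dx":0,"dy":0,"dz":-5,"spin":0,"grip":50},
    {"dx":0,"dy":0,"dz":-5,"spin":0,"grip":50},
    {"dx":0,"dy":0,"dz":-5,"spin":0,"grip":50},
    {"dx":0,"dy":0,"dz":-5,"spin":0,"grip":50},
  ],
)

```text
time_s: 41.28
tcp_pos: [0.5941, 0.0508, 0.0201]
eef_rot: [-179.9, 0.0, -90.6]
contact_force: [-0.4, 0.1, -1.1]
gripper_width: 0.06
```

>>> servo_tool(
  targets=[
    {"dx":0,"dy":0,"dz":-0.05,"spin":0,"grip":50},
    {"dx":0,"dy":0,"dz":-0.1,"spin":0,"grip":50},
    {"dx":0,"dy":0,"dz":-0.15,"spin":0,"grip":50},
    {"dx":0,"dy":0,"dz":-0.2,"spin":0,"grip":50},
    {"dx":0,"dy":0,"dz":-0.25,"spin":0,"grip":50},
    {"dx":0,"dy":0,"dz":-0.3,"spin":0,"grip":50},
    {"dx":0,"dy":0,"dz":-0.3,"spin":0,"grip":50},
    {"dx":0,"dy":0,"dz":-0.3,"spin":0,"grip":50},
    {"dx":0,"dy":0,"dz":-0.3,"spin":0,"grip":50},
    {"dx":0,"dy":0,"dz":-0.3,"spin":0,"grip":50},
  ],
)

```text
time_s: 42.12
tcp_pos: [0.5937, 0.0506, 0.0165]
eef_rot: [-180.0, -0.0, -90.6]
contact_force: [-0.4, -0.4, -2.2]
gripper_width: 0.0599
```

>>> servo_tool(
  targets=[
    {"dx":0,"dy":0,"dz":-0.05,"spin":0,"grip":50},
    {"dx":0,"dy":0,"dz":-0.1,"spin":0,"grip":50},
    {"dx":0,"dy":0,"dz":-0.15,"spin":0,"grip":50},
    {"dx":0,"dy":0,"dz":-0.2,"spin":0,"grip":50},
    {"dx":0,"dy":0,"dz":-0.2,"spin":0,"grip":50},
    {"dx":0,"dy":0,"dz":-0.2,"spin":0,"grip":50},
    {"dx":0,"dy":0,"dz":-0.2,"spin":0,"grip":50},
    {"dx":0,"dy":0,"dz":-0.2,"spin":0,"grip":50},
    {"dx":0,"dy":0,"dz":-0.2,"spin":0,"grip":50},
    {"dx":0,"dy":0,"dz":-0.2,"spin":0,"grip":50},
  ],
)

```text
time_s: 42.95
tcp_pos: [0.5937, 0.0506, 0.0148]
eef_rot: [-180.0, -0.0, -90.6]
contact_force: [-2.8, -0.0, 5.4]
gripper_width: 0.0597
```

>>> servo_tool(
  targets=[
    {"dx":0,"dy":0,"dz":0.1,"spin":0,"grip":75},
    {"dx":0,"dy":0,"dz":0.1,"spin":0,"grip":85},
    {"dx":0,"dy":0,"dz":0.1,"spin":0,"grip":85},
    {"dx":0,"dy":0,"dz":1.5,"spin":0,"grip":85},
    {"dx":0,"dy":0,"dz":4,"spin":0,"grip":85},
    {"dx":0,"dy":0,"dz":7,"spin":0,"grip":85},
    {"dx":-1,"dy":-1,"dz":8.5,"spin":0,"grip":100},
    {"dx":-4,"dy":-3,"dz":8.5,"spin":0,"grip":100},
    {"dx":-7.5,"dy":-5,"dz":8.5,"spin":0,"grip":100},
    {"dx":-11,"dy":-7,"dz":8.5,"spin":0,"grip":100},
  ],
)

```text
time_s: 43.78
tcp_pos: [0.4826, -0.0199, 0.0992]
eef_rot: [-180.0, 0.0, -90.6]
contact_force: [-0.2, -1.2, 0.0]
gripper_width: 0.0873
```

>>> servo_tool(
  targets=[
    {"dx":-3.5,"dy":-1.2,"dz":0,"spin":0,"grip":100},
    {"dx":-6,"dy":-2.4,"dz":0,"spin":0,"grip":100},
    {"dx":-7.2,"dy":-2.4,"dz":-0.5,"spin":0,"grip":100},
    {"dx":-7.2,"dy":-2.4,"dz":-2,"spin":0,"grip":100},
    {"dx":-7.2,"dy":-2.4,"dz":-4,"spin":0,"grip":100},
    {"dx":-7.2,"dy":-2.4,"dz":-6,"spin":0,"grip":100},
    {"dx":-7.2,"dy":-2.4,"dz":-8,"spin":0,"grip":100},
    {"dx":-7.2,"dy":-2.4,"dz":-9.5,"spin":0,"grip":100},
    {"dx":-7.2,"dy":-2.4,"dz":-10.5,"spin":0,"grip":90},
    {"dx":-7.2,"dy":-2.4,"dz":-10.5,"spin":0,"grip":80},
  ],
)

```text
time_s: 44.62
tcp_pos: [0.4103, -0.0439, -0.0073]
eef_rot: [179.8, -0.1, -90.7]
contact_force: [0.1, 0.0, 0.9]
gripper_width: 0.0794
```

>>> servo_tool(
  targets=[
    {"dx":0,"dy":0,"dz":0,"spin":0,"grip":75},
    {"dx":0,"dy":0,"dz":0,"spin":0,"grip":72},
    {"dx":0,"dy":0,"dz":0,"spin":0,"grip":69},
    {"dx":0,"dy":0,"dz":0,"spin":0,"grip":67},
    {"dx":0,"dy":0,"dz":0,"spin":0,"grip":65},
    {"dx":0,"dy":0,"dz":0,"spin":0,"grip":60},
    {"dx":0,"dy":0,"dz":0,"spin":0,"grip":55},
    {"dx":0,"dy":0,"dz":0,"spin":0,"grip":50},
    {"dx":0,"dy":0,"dz":0,"spin":0,"grip":50},
    {"dx":0,"dy":0,"dz":0,"spin":0,"grip":50},
  ],
)

```text
time_s: 45.45
tcp_pos: [0.4126, -0.0431, -0.0048]
eef_rot: [-179.9, 0.0, -90.6]
contact_force: [-0.5, 1.2, 7.0]
gripper_width: 0.0599
```

>>> servo_tool(
  targets=[
    {"dx":0,"dy":0,"dz":0.4,"spin":0,"grip":50},
    {"dx":0,"dy":0,"dz":1.2,"spin":0,"grip":50},
    {"dx":0,"dy":0,"dz":3,"spin":0,"grip":50},
    {"dx":0,"dy":0,"dz":5.5,"spin":0,"grip":50},
    {"dx":0,"dy":0,"dz":8,"spin":0,"grip":50},
    {"dx":1,"dy":0,"dz":10,"spin":0,"grip":50},
    {"dx":3,"dy":0.5,"dz":11,"spin":0,"grip":50},
    {"dx":5.5,"dy":1,"dz":11,"spin":0,"grip":50},
    {"dx":8.5,"dy":1.5,"dz":11,"spin":0,"grip":50},
    {"dx":11.5,"dy":2,"dz":11,"spin":0,"grip":50},
  ],
)

```text
time_s: 46.28
tcp_pos: [0.5274, -0.0232, 0.1056]
eef_rot: [-180.0, 0.0, -90.6]
contact_force: [-0.8, -0.2, -0.5]
gripper_width: 0.0599
```

>>> servo_tool(
  targets=[
    {"dx":3,"dy":0.5,"dz":0,"spin":0,"grip":50},
    {"dx":6,"dy":1,"dz":0,"spin":0,"grip":50},
    {"dx":9,"dy":1.5,"dz":0,"spin":0,"grip":50},
    {"dx":11.5,"dy":1.8,"dz":0,"spin":0,"grip":50},
    {"dx":13,"dy":1.9,"dz":0,"spin":0,"grip":50},
    {"dx":13.7,"dy":1.9,"dz":-0.5,"spin":0,"grip":50},
    {"dx":13.7,"dy":1.9,"dz":-2,"spin":0,"grip":50},
    {"dx":13.7,"dy":1.9,"dz":-4,"spin":0,"grip":50},
    {"dx":13.7,"dy":1.9,"dz":-6,"spin":0,"grip":50},
    {"dx":13.7,"dy":1.9,"dz":-7.5,"spin":0,"grip":50},
  ],
)

```text
time_s: 47.12
tcp_pos: [0.6617, -0.0047, 0.0278]
eef_rot: [179.9, -0.0, -90.7]
contact_force: [0.2, -0.2, -1.6]
gripper_width: 0.0601
```

>>> servo_tool(
  targets=[
    {"dx":0,"dy":0,"dz":-0.5,"spin":0,"grip":50},
    {"dx":0,"dy":0,"dz":-0.8,"spin":0,"grip":50},
    {"dx":0,"dy":0,"dz":-1,"spin":0,"grip":50},
    {"dx":0,"dy":0,"dz":-1.1,"spin":0,"grip":50},
    {"dx":0,"dy":0,"dz":-1.2,"spin":0,"grip":50},
    {"dx":0,"dy":0,"dz":-1.25,"spin":0,"grip":50},
    {"dx":0,"dy":0,"dz":-1.3,"spin":0,"grip":50},
    {"dx":0,"dy":0,"dz":-1.35,"spin":0,"grip":50},
    {"dx":0,"dy":0,"dz":-1.4,"spin":0,"grip":50},
    {"dx":0,"dy":0,"dz":-1.4,"spin":0,"grip":50},
  ],
)

```text
time_s: 47.95
tcp_pos: [0.6636, -0.0044, 0.0154]
eef_rot: [180.0, -0.0, -90.6]
contact_force: [0.5, 0.1, -1.6]
gripper_width: 0.06
```

>>> servo_tool(
  targets=[
    {"dx":0,"dy":0,"dz":-0.05,"spin":0,"grip":50},
    {"dx":0,"dy":0,"dz":-0.1,"spin":0,"grip":50},
    {"dx":0,"dy":0,"dz":-0.1,"spin":0,"grip":75},
    {"dx":0,"dy":0,"dz":-0.1,"spin":0,"grip":85},
    {"dx":0,"dy":0,"dz":-0.1,"spin":0,"grip":85},
    {"dx":0,"dy":0,"dz":1.5,"spin":0,"grip":85},
    {"dx":0,"dy":0,"dz":4,"spin":0,"grip":85},
    {"dx":0,"dy":0,"dz":7,"spin":0,"grip":85},
    {"dx":-2,"dy":-1,"dz":9,"spin":0,"grip":100},
    {"dx":-5,"dy":-3,"dz":9,"spin":0,"grip":100},
  ],
)

```text
time_s: 48.78
tcp_pos: [0.6182, -0.0331, 0.1098]
eef_rot: [-179.5, 0.0, -90.5]
contact_force: [0.9, -0.5, 0.6]
gripper_width: 0.083
```

>>> servo_tool(
  targets=[
    {"dx":-3.5,"dy":-2,"dz":0,"spin":0,"grip":100},
    {"dx":-7,"dy":-4,"dz":0,"spin":0,"grip":100},
    {"dx":-10.5,"dy":-6,"dz":0,"spin":0,"grip":100},
    {"dx":-14,"dy":-8,"dz":0,"spin":0,"grip":100},
    {"dx":-17,"dy":-9.3,"dz":0,"spin":0,"grip":100},
    {"dx":-18.6,"dy":-9.6,"dz":-0.5,"spin":0,"grip":100},
    {"dx":-18.6,"dy":-9.6,"dz":-2,"spin":0,"grip":100},
    {"dx":-18.6,"dy":-9.6,"dz":-4,"spin":0,"grip":100},
    {"dx":-18.6,"dy":-9.6,"dz":-6,"spin":0,"grip":100},
    {"dx":-18.6,"dy":-9.6,"dz":-8,"spin":0,"grip":100},
  ],
)

```text
time_s: 49.62
tcp_pos: [0.4281, -0.1304, 0.0252]
eef_rot: [-179.9, 0.0, -90.6]
contact_force: [-1.5, 0.2, -0.8]
gripper_width: 0.0879
```

>>> servo_tool(
  targets=[
    {"dx":0,"dy":0,"dz":-1.5,"spin":0,"grip":100},
    {"dx":0,"dy":0,"dz":-3,"spin":0,"grip":85},
    {"dx":0,"dy":0,"dz":-3.1,"spin":0,"grip":78},
    {"dx":0,"dy":0,"dz":-3.1,"spin":0,"grip":74},
    {"dx":0,"dy":0,"dz":-3.1,"spin":0,"grip":70},
    {"dx":0,"dy":0,"dz":-3.1,"spin":0,"grip":66},
    {"dx":0,"dy":0,"dz":-3.1,"spin":0,"grip":60},
    {"dx":0,"dy":0,"dz":-3.1,"spin":0,"grip":50},
    {"dx":0,"dy":0,"dz":-3.1,"spin":0,"grip":50},
    {"dx":0,"dy":0,"dz":-3.1,"spin":0,"grip":50},
  ],
)

```text
time_s: 50.45
tcp_pos: [0.4289, -0.1303, -0.0048]
eef_rot: [-179.9, 0.0, -90.6]
contact_force: [1.0, -0.2, 5.3]
gripper_width: 0.0597
```

>>> servo_tool(
  targets=[
    {"dx":0,"dy":0,"dz":0.4,"spin":0,"grip":50},
    {"dx":0,"dy":0,"dz":1.2,"spin":0,"grip":50},
    {"dx":0,"dy":0,"dz":3,"spin":0,"grip":50},
    {"dx":0,"dy":0,"dz":5.5,"spin":0,"grip":50},
    {"dx":0,"dy":0,"dz":8,"spin":0,"grip":50},
    {"dx":1,"dy":0,"dz":10,"spin":0,"grip":50},
    {"dx":3,"dy":1,"dz":11,"spin":0,"grip":50},
    {"dx":5.5,"dy":2,"dz":11,"spin":0,"grip":50},
    {"dx":8.5,"dy":3.5,"dz":11,"spin":0,"grip":50},
    {"dx":11.5,"dy":5,"dz":11,"spin":0,"grip":50},
  ],
)

```text
time_s: 51.28
tcp_pos: [0.543, -0.08, 0.1053]
eef_rot: [-180.0, 0.0, -90.7]
contact_force: [1.0, 0.0, -1.1]
gripper_width: 0.0599
```

>>> servo_tool(
  targets=[
    {"dx":2.5,"dy":1,"dz":0,"spin":0,"grip":50},
    {"dx":4.3,"dy":1.8,"dz":0,"spin":0,"grip":50},
    {"dx":5.1,"dy":2.1,"dz":-0.5,"spin":0,"grip":50},
    {"dx":5.1,"dy":2.1,"dz":-2,"spin":0,"grip":50},
    {"dx":5.1,"dy":2.1,"dz":-4,"spin":0,"grip":50},
    {"dx":5.1,"dy":2.1,"dz":-6,"spin":0,"grip":50},
    {"dx":5.1,"dy":2.1,"dz":-7.5,"spin":0,"grip":50},
    {"dx":5.1,"dy":2.1,"dz":-8.3,"spin":0,"grip":50},
    {"dx":5.1,"dy":2.1,"dz":-8.5,"spin":0,"grip":50},
    {"dx":5.1,"dy":2.1,"dz":-8.6,"spin":0,"grip":50},
  ],
)

```text
time_s: 52.12
tcp_pos: [0.5932, -0.0596, 0.0184]
eef_rot: [179.9, -0.0, -90.6]
contact_force: [0.6, -0.2, -0.1]
gripper_width: 0.0598
```

>>> servo_tool(
  targets=[
    {"dx":0,"dy":0,"dz":-0.1,"spin":0,"grip":50},
    {"dx":0,"dy":0,"dz":-0.2,"spin":0,"grip":50},
    {"dx":0,"dy":0,"dz":-0.3,"spin":0,"grip":50},
    {"dx":0,"dy":0,"dz":-0.35,"spin":0,"grip":50},
    {"dx":0,"dy":0,"dz":-0.35,"spin":0,"grip":75},
    {"dx":0,"dy":0,"dz":-0.35,"spin":0,"grip":85},
    {"dx":0,"dy":0,"dz":-0.35,"spin":0,"grip":85},
    {"dx":0,"dy":0,"dz":1.5,"spin":0,"grip":85},
    {"dx":0,"dy":0,"dz":5,"spin":0,"grip":85},
    {"dx":0,"dy":0,"dz":9,"spin":0,"grip":100},
  ],
)

```text
time_s: 52.95
tcp_pos: [0.592, -0.0597, 0.1076]
eef_rot: [179.7, -0.0, -90.6]
contact_force: [0.2, -0.3, 0.0]
gripper_width: 0.0773
```

```bash
python3 look.py q2 jar1
```

```text
52.95 [ 0.592  -0.0597  0.1076] 0.07732363428741652
jar1 top 0.92 [260.0, 157.0, 284.0, 182.0] ctr [0.5886 0.0465]
jar1 top 0.65 [353.0, 213.0, 375.0, 238.0] ctr [ 0.4363 -0.2066]
jar1 top 0.63 [395.0, 220.0, 420.0, 242.0] ctr [ 0.4139 -0.3216]
jar1 side 0.83 [235.0, 180.0, 253.0, 203.0] ctr [0.5893 0.0501]
```

Run:
```python
import cv2
b=cv2.imread("pics/q2_top.png");cv2.imwrite("pics/q2c.png",cv2.resize(b[130:270,240:440],(800,560),interpolation=2))
```

```text
(no output)
```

View pics/q2c.png

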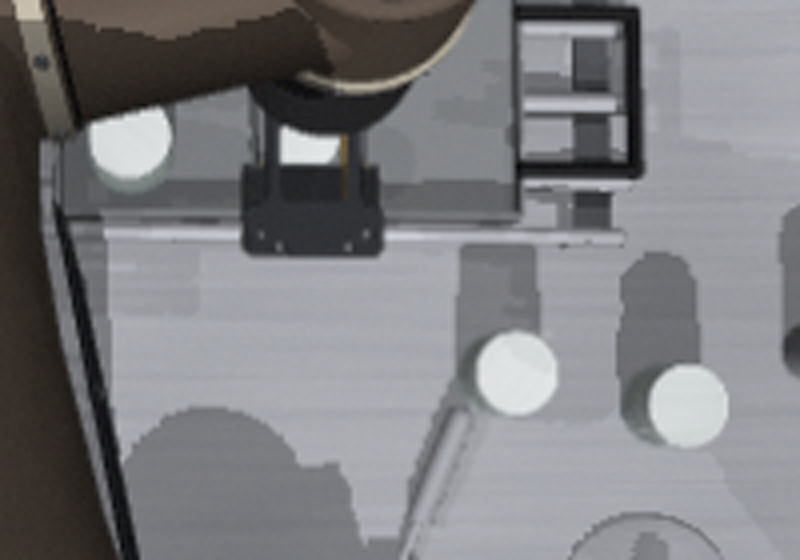

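Run:
```python
from h import *
for p in((516,373),(688,405)): print(at("top",(240+(p[0]+.5)/4-.5,130+(p[1]+.5)/4-.5),.066))
```

```text
[ 0.43524673 -0.20940068  0.066     ]
[ 0.41326089 -0.32506868  0.066     ]
```

>>> servo_tool(
  targets=[
    {"dx":-2.5,"dy":-2.5,"dz":0,"spin":0,"grip":100},
    {"dx":-5.5,"dy":-5,"dz":0,"spin":0,"grip":100},
    {"dx":-8.5,"dy":-7.5,"dz":0,"spin":0,"grip":100},
    {"dx":-11.5,"dy":-10,"dz":0,"spin":0,"grip":100},
    {"dx":-14,"dy":-12.5,"dz":0,"spin":0,"grip":100},
    {"dx":-16.1,"dy":-14.5,"dz":0,"spin":0,"grip":100},
    {"dx":-16.1,"dy":-14.5,"dz":-1.5,"spin":0,"grip":100},
    {"dx":-16.1,"dy":-14.5,"dz":-4,"spin":0,"grip":100},
    {"dx":-16.1,"dy":-14.5,"dz":-6.5,"spin":0,"grip":100},
    {"dx":-16.1,"dy":-14.5,"dz":-8.5,"spin":0,"grip":100},
  ],
)

```text
time_s: 53.98
tcp_pos: [0.4312, -0.2045, 0.0214]
eef_rot: [179.9, 0.0, -90.7]
contact_force: [-0.8, 0.1, -0.4]
gripper_width: 0.0876
```

>>> servo_tool(
  targets=[
    {"dx":0,"dy":0,"dz":-1.5,"spin":0,"grip":100},
    {"dx":0,"dy":0,"dz":-2.7,"spin":0,"grip":90},
    {"dx":0,"dy":0,"dz":-2.9,"spin":0,"grip":80},
    {"dx":0,"dy":0,"dz":-2.9,"spin":0,"grip":74},
    {"dx":0,"dy":0,"dz":-2.9,"spin":0,"grip":70},
    {"dx":0,"dy":0,"dz":-2.9,"spin":0,"grip":66},
    {"dx":0,"dy":0,"dz":-2.9,"spin":0,"grip":60},
    {"dx":0,"dy":0,"dz":-2.9,"spin":0,"grip":50},
    {"dx":0,"dy":0,"dz":-2.9,"spin":0,"grip":50},
    {"dx":0,"dy":0,"dz":-2.9,"spin":0,"grip":50},
  ],
)

```text
time_s: 54.82
tcp_pos: [0.4332, -0.2045, -0.005]
eef_rot: [-179.9, -0.0, -90.6]
contact_force: [0.0, 0.5, 2.2]
gripper_width: 0.0599
```

>>> servo_tool(
  targets=[
    {"dx":0,"dy":0,"dz":0.4,"spin":0,"grip":50},
    {"dx":0,"dy":0,"dz":1.2,"spin":0,"grip":50},
    {"dx":0,"dy":0,"dz":3,"spin":0,"grip":50},
    {"dx":0,"dy":0,"dz":5.5,"spin":0,"grip":50},
    {"dx":0,"dy":0,"dz":8,"spin":0,"grip":50},
    {"dx":1,"dy":0,"dz":10,"spin":0,"grip":50},
    {"dx":3,"dy":1,"dz":11,"spin":0,"grip":50},
    {"dx":5.5,"dy":2,"dz":11,"spin":0,"grip":50},
    {"dx":8.5,"dy":3,"dz":11,"spin":0,"grip":50},
    {"dx":11.5,"dy":4,"dz":11,"spin":0,"grip":50},
  ],
)

```text
time_s: 55.65
tcp_pos: [0.5486, -0.1639, 0.1058]
eef_rot: [-179.9, 0.0, -90.7]
contact_force: [0.9, -0.2, -0.6]
gripper_width: 0.0596
```

>>> servo_tool(
  targets=[
    {"dx":3,"dy":1.3,"dz":0,"spin":0,"grip":50},
    {"dx":6,"dy":2.6,"dz":0,"spin":0,"grip":50},
    {"dx":9,"dy":4,"dz":0,"spin":0,"grip":50},
    {"dx":11,"dy":4.8,"dz":0,"spin":0,"grip":50},
    {"dx":11.6,"dy":5,"dz":-0.5,"spin":0,"grip":50},
    {"dx":11.6,"dy":5,"dz":-2,"spin":0,"grip":50},
    {"dx":11.6,"dy":5,"dz":-4,"spin":0,"grip":50},
    {"dx":11.6,"dy":5,"dz":-6,"spin":0,"grip":50},
    {"dx":11.6,"dy":5,"dz":-7.5,"spin":0,"grip":50},
    {"dx":11.6,"dy":5,"dz":-8.3,"spin":0,"grip":50},
  ],
)

```text
time_s: 56.48
tcp_pos: [0.6616, -0.1146, 0.0194]
eef_rot: [179.8, 0.0, -90.7]
contact_force: [0.9, 0.1, -1.5]
gripper_width: 0.0599
```

>>> servo_tool(
  targets=[
    {"dx":0,"dy":0,"dz":-0.3,"spin":0,"grip":50},
    {"dx":0,"dy":0,"dz":-0.4,"spin":0,"grip":50},
    {"dx":0,"dy":0,"dz":-0.5,"spin":0,"grip":50},
    {"dx":0,"dy":0,"dz":-0.6,"spin":0,"grip":50},
    {"dx":0,"dy":0,"dz":-0.65,"spin":0,"grip":50},
    {"dx":0,"dy":0,"dz":-0.65,"spin":0,"grip":75},
    {"dx":0,"dy":0,"dz":-0.65,"spin":0,"grip":85},
    {"dx":0,"dy":0,"dz":-0.65,"spin":0,"grip":85},
    {"dx":0,"dy":0,"dz":1.5,"spin":0,"grip":85},
    {"dx":0,"dy":0,"dz":5,"spin":0,"grip":85},
  ],
)

```text
time_s: 57.32
tcp_pos: [0.6607, -0.1144, 0.0681]
eef_rot: [179.6, -0.0, -90.7]
contact_force: [0.5, -0.1, 0.7]
gripper_width: 0.0738
```

>>> servo_tool(
  targets=[
    {"dx":0,"dy":0,"dz":4,"spin":0,"grip":85},
    {"dx":-3,"dy":-2.5,"dz":4,"spin":0,"grip":100},
    {"dx":-6,"dy":-5,"dz":4,"spin":0,"grip":100},
    {"dx":-9,"dy":-7.5,"dz":4,"spin":0,"grip":100},
    {"dx":-12,"dy":-10,"dz":4,"spin":0,"grip":100},
    {"dx":-15,"dy":-12.5,"dz":4,"spin":0,"grip":100},
    {"dx":-18,"dy":-15,"dz":4,"spin":0,"grip":100},
    {"dx":-21,"dy":-17.5,"dz":4,"spin":0,"grip":100},
    {"dx":-24,"dy":-20,"dz":4,"spin":0,"grip":100},
    {"dx":-25.2,"dy":-20.6,"dz":4,"spin":0,"grip":100},
  ],
)

```text
time_s: 58.15
tcp_pos: [0.4083, -0.3223, 0.1118]
eef_rot: [180.0, -0.0, -90.7]
contact_force: [-0.8, -0.3, -0.4]
gripper_width: 0.0876
```

>>> servo_tool(
  targets=[
    {"dx":0,"dy":0,"dz":-1,"spin":0,"grip":100},
    {"dx":0,"dy":0,"dz":-3,"spin":0,"grip":100},
    {"dx":0,"dy":0,"dz":-5.5,"spin":0,"grip":100},
    {"dx":0,"dy":0,"dz":-8,"spin":0,"grip":100},
    {"dx":0,"dy":0,"dz":-10,"spin":0,"grip":100},
    {"dx":0,"dy":0,"dz":-11.2,"spin":0,"grip":100},
    {"dx":0,"dy":0,"dz":-11.7,"spin":0,"grip":90},
    {"dx":0,"dy":0,"dz":-11.7,"spin":0,"grip":82},
    {"dx":0,"dy":0,"dz":-11.7,"spin":0,"grip":76},
    {"dx":0,"dy":0,"dz":-11.7,"spin":0,"grip":72},
  ],
)

```text
time_s: 58.98
tcp_pos: [0.4127, -0.3206, -0.0047]
eef_rot: [-179.9, -0.0, -90.6]
contact_force: [0.5, 0.0, 0.2]
gripper_width: 0.0667
```

>>> servo_tool(
  targets=[
    {"dx":0,"dy":0,"dz":0,"spin":0,"grip":69},
    {"dx":0,"dy":0,"dz":0,"spin":0,"grip":66},
    {"dx":0,"dy":0,"dz":0,"spin":0,"grip":60},
    {"dx":0,"dy":0,"dz":0,"spin":0,"grip":50},
    {"dx":0,"dy":0,"dz":0,"spin":0,"grip":50},
    {"dx":0,"dy":0,"dz":0,"spin":0,"grip":50},
    {"dx":0,"dy":0,"dz":0,"spin":0,"grip":50},
    {"dx":0,"dy":0,"dz":0.4,"spin":0,"grip":50},
    {"dx":0,"dy":0,"dz":1.2,"spin":0,"grip":50},
    {"dx":0,"dy":0,"dz":3,"spin":0,"grip":50},
  ],
)

```text
time_s: 59.82
tcp_pos: [0.4095, -0.3196, 0.0232]
eef_rot: [179.7, 0.1, -90.7]
contact_force: [0.9, -0.7, -1.1]
gripper_width: 0.0601
```

>>> servo_tool(
  targets=[
    {"dx":0,"dy":0,"dz":2.5,"spin":0,"grip":50},
    {"dx":0,"dy":0,"dz":5,"spin":0,"grip":50},
    {"dx":0.5,"dy":0.5,"dz":7,"spin":0,"grip":50},
    {"dx":2,"dy":1.5,"dz":8,"spin":0,"grip":50},
    {"dx":4.5,"dy":3.5,"dz":8,"spin":0,"grip":50},
    {"dx":7,"dy":5.5,"dz":8,"spin":0,"grip":50},
    {"dx":9.5,"dy":7.5,"dz":8,"spin":0,"grip":50},
    {"dx":12,"dy":9.5,"dz":8,"spin":0,"grip":50},
    {"dx":14.5,"dy":12,"dz":8,"spin":0,"grip":50},
    {"dx":16.7,"dy":14,"dz":8,"spin":0,"grip":50},
  ],
)

```text
time_s: 60.65
tcp_pos: [0.5794, -0.1789, 0.1048]
eef_rot: [180.0, 0.0, -90.6]
contact_force: [0.4, -0.7, -2.0]
gripper_width: 0.0599
```

>>> servo_tool(
  targets=[
    {"dx":1.2,"dy":0.9,"dz":0,"spin":0,"grip":50},
    {"dx":1.5,"dy":1.1,"dz":-0.5,"spin":0,"grip":50},
    {"dx":1.5,"dy":1.1,"dz":-2,"spin":0,"grip":50},
    {"dx":1.5,"dy":1.1,"dz":-4,"spin":0,"grip":50},
    {"dx":1.5,"dy":1.1,"dz":-6,"spin":0,"grip":50},
    {"dx":1.5,"dy":1.1,"dz":-7.5,"spin":0,"grip":50},
    {"dx":1.5,"dy":1.1,"dz":-8.3,"spin":0,"grip":50},
    {"dx":1.5,"dy":1.1,"dz":-8.6,"spin":0,"grip":50},
    {"dx":1.5,"dy":1.1,"dz":-8.8,"spin":0,"grip":50},
    {"dx":1.5,"dy":1.1,"dz":-8.9,"spin":0,"grip":50},
  ],
)

```text
time_s: 61.48
tcp_pos: [0.594, -0.1697, 0.0161]
eef_rot: [-180.0, -0.0, -90.6]
contact_force: [-0.0, -0.3, -0.9]
gripper_width: 0.0598
```

>>> servo_tool(
  targets=[
    {"dx":0,"dy":0,"dz":-0.05,"spin":0,"grip":50},
    {"dx":0,"dy":0,"dz":-0.05,"spin":0,"grip":50},
    {"dx":0,"dy":0,"dz":-0.05,"spin":0,"grip":75},
    {"dx":0,"dy":0,"dz":-0.05,"spin":0,"grip":85},
    {"dx":0,"dy":0,"dz":-0.05,"spin":0,"grip":85},
    {"dx":0,"dy":0,"dz":1.5,"spin":0,"grip":85},
    {"dx":0,"dy":0,"dz":5,"spin":0,"grip":85},
    {"dx":0,"dy":0,"dz":9,"spin":0,"grip":85},
    {"dx":0,"dy":0,"dz":13,"spin":0,"grip":85},
    {"dx":0,"dy":0,"dz":13,"spin":0,"grip":85},
  ],
)

```text
time_s: 62.32
tcp_pos: [0.5986, -0.1704, 0.155]
eef_rot: [-179.2, -0.1, -90.5]
contact_force: [1.6, 0.2, 1.4]
gripper_width: 0.0742
```

>>> servo_tool(
  targets=[
    {"dx":-3,"dy":2,"dz":1,"spin":0,"grip":50},
    {"dx":-6,"dy":4.5,"dz":2,"spin":0,"grip":0},
    {"dx":-9,"dy":7,"dz":3,"spin":0,"grip":0},
    {"dx":-12,"dy":9.5,"dz":4,"spin":0,"grip":0},
    {"dx":-14.5,"dy":12.5,"dz":4,"spin":0,"grip":0},
    {"dx":-16,"dy":16,"dz":4,"spin":0,"grip":0},
    {"dx":-17,"dy":20,"dz":4,"spin":0,"grip":0},
    {"dx":-17.5,"dy":24,"dz":4,"spin":0,"grip":0},
    {"dx":-18,"dy":28,"dz":4,"spin":0,"grip":0},
    {"dx":-18.5,"dy":32,"dz":4,"spin":0,"grip":0},
  ],
)

```text
time_s: 63.15
tcp_pos: [0.408, 0.1525, 0.1864]
eef_rot: [-179.9, 0.1, -90.6]
contact_force: [1.6, -0.2, -0.5]
gripper_width: 0.013
```

>>> servo_tool(
  targets=[
    {"dx":0,"dy":4,"dz":0,"spin":0,"grip":0},
    {"dx":-0.5,"dy":8,"dz":0,"spin":0,"grip":0},
    {"dx":-1,"dy":12,"dz":0,"spin":0,"grip":0},
    {"dx":-2.5,"dy":15.5,"dz":0,"spin":0,"grip":0},
    {"dx":-4.5,"dy":19,"dz":0,"spin":0,"grip":0},
    {"dx":-6.5,"dy":22.5,"dz":0,"spin":0,"grip":0},
    {"dx":-8.5,"dy":26,"dz":0,"spin":0,"grip":0},
    {"dx":-11,"dy":29,"dz":0,"spin":0,"grip":0},
    {"dx":-13.5,"dy":32,"dz":0,"spin":0,"grip":0},
    {"dx":-16,"dy":35,"dz":0,"spin":0,"grip":0},
  ],
)

```text
time_s: 63.98
tcp_pos: [0.2471, 0.502, 0.1858]
eef_rot: [-180.0, 0.0, -90.6]
contact_force: [1.2, -0.5, -0.3]
gripper_width: 0.0005
```

```bash
python3 look.py q3 jar1 cup1
python3 - <<'E'
import cv2
b=cv2.imread("pics/q3_top.png");cv2.imwrite("pics/q3c.png",cv2.resize(b[80:310,140:470],(800,558),interpolation=2))
E
```

```text
63.98 [0.2471 0.502  0.1858] 0.0005492619027656287
jar1 top 0.96 [261.0, 156.0, 283.0, 181.0] ctr [0.5936 0.0483]
jar1 top 0.89 [341.0, 156.0, 364.0, 177.0] ctr [ 0.594 -0.175]
jar1 top 0.75 [281.0, 131.0, 302.0, 153.0] ctr [ 0.6653 -0.0085]
jar1 top 0.64 [322.0, 125.0, 348.0, 159.0] ctr [ 0.6657 -0.1218]
jar1 top 0.62 [303.0, 152.0, 324.0, 174.0] ctr [ 0.5958 -0.0643]
jar1 side 0.87 [268.0, 126.0, 286.0, 147.0] ctr [ 0.5945 -0.1759]
jar1 side 0.83 [234.0, 180.0, 252.0, 202.0] ctr [0.5946 0.0475]
jar1 side 0.8 [251.0, 149.0, 271.0, 177.0] ctr [ 0.5949 -0.0622]
jar1 side 0.77 [226.0, 156.0, 244.0, 181.0] ctr [ 0.6644 -0.0072]
jar1 side 0.57 [241.0, 127.0, 258.0, 150.0] ctr [ 0.6658 -0.1204]
cup1 top 0.94 [174.0, 243.0, 198.0, 269.0] ctr [0.3524 0.2844]
cup1 top 0.63 [213.0, 235.0, 238.0, 263.0] ctr [0.3651 0.1787]
cup1 top 0.41 [281.0, 129.0, 307.0, 156.0] ctr [ 0.6651 -0.0093]
cup1 side 0.67 [269.0, 287.0, 286.0, 308.0] ctr [0.3541 0.2801]
```

View pics/q3c.png

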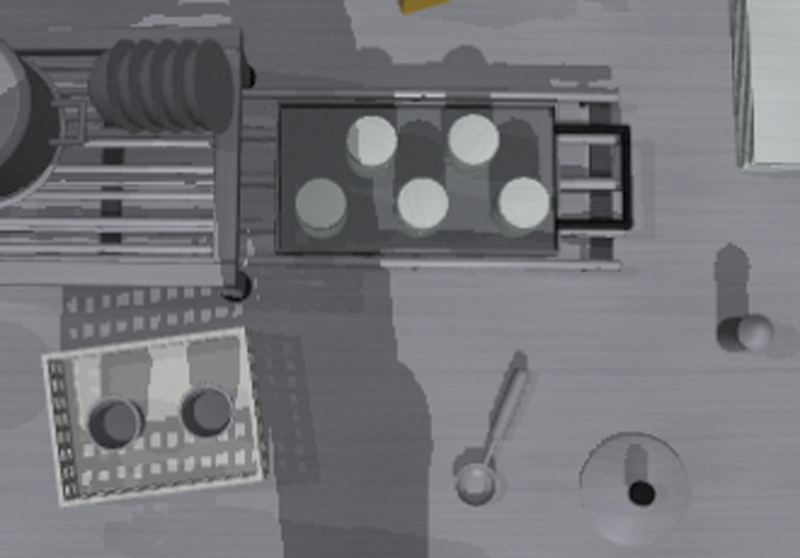

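>>> servo_tool(
  targets=[
    {"dx":2.5,"dy":-3,"dz":0,"spin":0,"grip":0},
    {"dx":5,"dy":-6,"dz":0,"spin":0,"grip":0},
    {"dx":7.5,"dy":-9,"dz":0,"spin":0,"grip":0},
    {"dx":10,"dy":-12,"dz":0,"spin":0,"grip":0},
    {"dx":12,"dy":-15.5,"dz":0,"spin":0,"grip":0},
    {"dx":14,"dy":-19,"dz":0,"spin":0,"grip":0},
    {"dx":15.5,"dy":-22.5,"dz":0,"spin":0,"grip":0},
    {"dx":16.5,"dy":-26.5,"dz":0,"spin":0,"grip":0},
    {"dx":17,"dy":-30.5,"dz":0,"spin":0,"grip":0},
    {"dx":17,"dy":-34.5,"dz":0,"spin":0,"grip":0},
  ],
)

```text
time_s: 65.12
tcp_pos: [0.4192, 0.1524, 0.1857]
eef_rot: [-180.0, 0.0, -90.8]
contact_force: [1.5, -0.2, 0.7]
gripper_width: 0.0002
```

>>> servo_tool(
  targets=[
    {"dx":0,"dy":-4,"dz":0,"spin":0,"grip":0},
    {"dx":0,"dy":-8,"dz":0,"spin":0,"grip":0},
    {"dx":0.5,"dy":-12,"dz":0,"spin":0,"grip":0},
    {"dx":1,"dy":-16,"dz":0,"spin":0,"grip":0},
    {"dx":2,"dy":-20,"dz":0,"spin":0,"grip":0},
    {"dx":3.5,"dy":-24,"dz":0,"spin":0,"grip":0},
    {"dx":5,"dy":-27.5,"dz":0,"spin":0,"grip":0},
    {"dx":7,"dy":-31,"dz":0,"spin":0,"grip":0},
    {"dx":9,"dy":-34.5,"dz":0,"spin":0,"grip":0},
    {"dx":11,"dy":-38,"dz":0,"spin":0,"grip":0},
  ],
)

```text
time_s: 65.95
tcp_pos: [0.5282, -0.2279, 0.186]
eef_rot: [-179.9, -0.0, -90.8]
contact_force: [0.7, 1.3, 0.2]
gripper_width: 0.0004
```

>>> servo_tool(
  targets=[
    {"dx":2,"dy":-3.5,"dz":0,"spin":0,"grip":0},
    {"dx":4.5,"dy":-6.5,"dz":0,"spin":0,"grip":0},
    {"dx":7,"dy":-9.5,"dz":0,"spin":0,"grip":0},
    {"dx":9,"dy":-12.3,"dz":-1,"spin":0,"grip":0},
    {"dx":9.9,"dy":-12.3,"dz":-4,"spin":0,"grip":0},
    {"dx":9.9,"dy":-12.3,"dz":-8,"spin":0,"grip":0},
    {"dx":9.9,"dy":-12.3,"dz":-11,"spin":0,"grip":0},
    {"dx":9.9,"dy":-12.3,"dz":-13,"spin":0,"grip":0},
    {"dx":9.9,"dy":-12.3,"dz":-14,"spin":0,"grip":0},
    {"dx":9.9,"dy":-12.3,"dz":-14,"spin":0,"grip":0},
  ],
)

```text
time_s: 66.78
tcp_pos: [0.6253, -0.3479, 0.043]
eef_rot: [179.8, 0.1, -90.7]
contact_force: [-1.0, -0.3, -0.6]
gripper_width: 0.0007
```

>>> servo_tool(
  targets=[
    {"dx":0,"dy":0,"dz":-1,"spin":0,"grip":0},
    {"dx":0,"dy":0,"dz":-2,"spin":0,"grip":0},
    {"dx":0,"dy":0,"dz":-3,"spin":0,"grip":0},
    {"dx":0,"dy":0,"dz":-4,"spin":0,"grip":0},
    {"dx":0,"dy":0,"dz":-4.7,"spin":0,"grip":0},
    {"dx":0,"dy":0,"dz":-5.2,"spin":0,"grip":0},
    {"dx":0,"dy":0,"dz":-5.2,"spin":0,"grip":0},
    {"dx":0,"dy":0.5,"dz":-5.2,"spin":0,"grip":0},
    {"dx":0,"dy":1,"dz":-5.2,"spin":0,"grip":0},
    {"dx":0,"dy":1.5,"dz":-5.2,"spin":0,"grip":0},
  ],
)

```text
time_s: 67.62
tcp_pos: [0.6281, -0.332, -0.006]
eef_rot: [-179.9, -0.0, -90.6]
contact_force: [-0.6, 0.6, -0.0]
gripper_width: 0.0005
```

>>> servo_tool(
  targets=[
    {"dx":0,"dy":0.3,"dz":0,"spin":0,"grip":0},
    {"dx":0,"dy":0.6,"dz":0,"spin":0,"grip":0},
    {"dx":0,"dy":0.9,"dz":0,"spin":0,"grip":0},
    {"dx":0,"dy":1.2,"dz":0,"spin":0,"grip":0},
    {"dx":0,"dy":1.5,"dz":0,"spin":0,"grip":0},
    {"dx":0,"dy":1.8,"dz":0,"spin":0,"grip":0},
    {"dx":0,"dy":2.1,"dz":0,"spin":0,"grip":0},
    {"dx":0,"dy":2.5,"dz":0,"spin":0,"grip":0},
    {"dx":0,"dy":2.9,"dz":0,"spin":0,"grip":0},
    {"dx":0,"dy":3.4,"dz":0,"spin":0,"grip":0},
  ],
)

```text
time_s: 68.45
tcp_pos: [0.6277, -0.2997, -0.0064]
eef_rot: [-180.0, -0.1, -90.7]
contact_force: [0.1, -7.4, -0.3]
gripper_width: 0.0007
```

>>> servo_tool(
  targets=[
    {"dx":0,"dy":0.7,"dz":0,"spin":0,"grip":0},
    {"dx":0,"dy":1.5,"dz":0,"spin":0,"grip":0},
    {"dx":0,"dy":2.4,"dz":0,"spin":0,"grip":0},
    {"dx":0,"dy":3.3,"dz":0,"spin":0,"grip":0},
    {"dx":0,"dy":4.2,"dz":0,"spin":0,"grip":0},
    {"dx":0,"dy":5.1,"dz":0,"spin":0,"grip":0},
    {"dx":0,"dy":6,"dz":0,"spin":0,"grip":0},
    {"dx":0.1,"dy":6.9,"dz":0,"spin":0,"grip":0},
    {"dx":0.1,"dy":7.8,"dz":0,"spin":0,"grip":0},
    {"dx":0.1,"dy":8.7,"dz":0,"spin":0,"grip":0},
  ],
)

```text
time_s: 69.28
tcp_pos: [0.6286, -0.2123, -0.0064]
eef_rot: [180.0, -0.1, -90.6]
contact_force: [0.0, -7.3, 0.2]
gripper_width: 0.0004
```

>>> servo_tool(
  targets=[
    {"dx":0,"dy":0.9,"dz":0,"spin":0,"grip":0},
    {"dx":0,"dy":1.8,"dz":0,"spin":0,"grip":0},
    {"dx":0,"dy":2.7,"dz":0,"spin":0,"grip":0},
    {"dx":0,"dy":3.6,"dz":0,"spin":0,"grip":0},
    {"dx":0,"dy":4.5,"dz":0,"spin":0,"grip":0},
    {"dx":0,"dy":5.4,"dz":0,"spin":0,"grip":0},
    {"dx":0,"dy":6.3,"dz":0,"spin":0,"grip":0},
    {"dx":0.1,"dy":7.2,"dz":0,"spin":0,"grip":0},
    {"dx":0.1,"dy":8.1,"dz":0,"spin":0,"grip":0},
    {"dx":0.1,"dy":9,"dz":0,"spin":0,"grip":0},
  ],
)

```text
time_s: 70.12
tcp_pos: [0.6294, -0.1223, -0.0065]
eef_rot: [180.0, -0.1, -90.6]
contact_force: [1.3, -6.9, 0.5]
gripper_width: 0.0003
```

>>> servo_tool(
  targets=[
    {"dx":0,"dy":0.9,"dz":0,"spin":0,"grip":0},
    {"dx":0,"dy":1.8,"dz":0,"spin":0,"grip":0},
    {"dx":0,"dy":2.7,"dz":0,"spin":0,"grip":0},
    {"dx":0,"dy":3.6,"dz":0,"spin":0,"grip":0},
    {"dx":0,"dy":4.5,"dz":0,"spin":0,"grip":0},
    {"dx":0,"dy":5.3,"dz":0,"spin":0,"grip":0},
    {"dx":0,"dy":6.1,"dz":0,"spin":0,"grip":0},
    {"dx":0.1,"dy":6.8,"dz":0,"spin":0,"grip":0},
    {"dx":0.1,"dy":7.4,"dz":0,"spin":0,"grip":0},
    {"dx":0.1,"dy":7.9,"dz":0,"spin":0,"grip":0},
  ],
)

```text
time_s: 70.95
tcp_pos: [0.6302, -0.0434, -0.0065]
eef_rot: [179.9, -0.1, -90.6]
contact_force: [0.3, -7.9, 0.4]
gripper_width: 0.0005
```

>>> servo_tool(
  targets=[
    {"dx":0,"dy":0.6,"dz":0,"spin":0,"grip":0},
    {"dx":0,"dy":1.2,"dz":0,"spin":0,"grip":0},
    {"dx":0,"dy":1.8,"dz":0,"spin":0,"grip":0},
    {"dx":0,"dy":2.4,"dz":0,"spin":0,"grip":0},
    {"dx":0,"dy":3,"dz":0,"spin":0,"grip":0},
    {"dx":0,"dy":3.6,"dz":0,"spin":0,"grip":0},
    {"dx":0,"dy":4.2,"dz":0,"spin":0,"grip":0},
    {"dx":0,"dy":4.8,"dz":0,"spin":0,"grip":0},
    {"dx":0,"dy":5.3,"dz":0,"spin":0,"grip":0},
    {"dx":0,"dy":5.7,"dz":0,"spin":0,"grip":0},
  ],
)

```text
time_s: 71.78
tcp_pos: [0.63, 0.0133, -0.0065]
eef_rot: [179.9, -0.1, -90.6]
contact_force: [-0.5, -9.2, 1.5]
gripper_width: 0.0003
```

>>> servo_tool(
  targets=[
    {"dx":0,"dy":0.2,"dz":0,"spin":0,"grip":0},
    {"dx":0,"dy":0.4,"dz":0,"spin":0,"grip":0},
    {"dx":0,"dy":0.6,"dz":0,"spin":0,"grip":0},
    {"dx":0,"dy":0.8,"dz":0,"spin":0,"grip":0},
    {"dx":0,"dy":1,"dz":0,"spin":0,"grip":0},
    {"dx":0,"dy":1.2,"dz":0,"spin":0,"grip":0},
    {"dx":0,"dy":1.4,"dz":0,"spin":0,"grip":0},
    {"dx":0,"dy":1.6,"dz":0,"spin":0,"grip":0},
    {"dx":0,"dy":1.8,"dz":0,"spin":0,"grip":0},
    {"dx":0,"dy":2,"dz":0,"spin":0,"grip":0},
  ],
)

```text
time_s: 72.62
tcp_pos: [0.6299, 0.0329, -0.0065]
eef_rot: [179.9, -0.1, -90.7]
contact_force: [0.5, -8.6, 1.2]
gripper_width: 0.0007
```

>>> servo_tool(
  targets=[
    {"dx":0,"dy":0.05,"dz":0,"spin":0,"grip":0},
    {"dx":0,"dy":0.1,"dz":0,"spin":0,"grip":0},
    {"dx":0,"dy":0.15,"dz":0,"spin":0,"grip":0},
    {"dx":0,"dy":0.2,"dz":0,"spin":0,"grip":0},
    {"dx":0,"dy":0.25,"dz":0,"spin":0,"grip":0},
    {"dx":0,"dy":0.3,"dz":0,"spin":0,"grip":0},
    {"dx":0,"dy":0.35,"dz":0,"spin":0,"grip":0},
    {"dx":0,"dy":0.4,"dz":0,"spin":0,"grip":0},
    {"dx":0,"dy":0.45,"dz":0,"spin":0,"grip":0},
    {"dx":0,"dy":0.5,"dz":0,"spin":0,"grip":0},
  ],
)

```text
time_s: 73.45
tcp_pos: [0.6299, 0.0378, -0.0065]
eef_rot: [179.9, -0.1, -90.7]
contact_force: [0.4, -7.3, 1.0]
gripper_width: 0.0005
```

>>> servo_tool(
  targets=[
    {"dx":0,"dy":0.05,"dz":0,"spin":0,"grip":0},
    {"dx":0,"dy":0.1,"dz":0,"spin":0,"grip":0},
    {"dx":0,"dy":0.15,"dz":0,"spin":0,"grip":0},
    {"dx":0,"dy":0.2,"dz":0,"spin":0,"grip":0},
    {"dx":0,"dy":0.25,"dz":0,"spin":0,"grip":0},
    {"dx":0,"dy":0.3,"dz":0,"spin":0,"grip":0},
    {"dx":0,"dy":0.35,"dz":0,"spin":0,"grip":0},
    {"dx":0,"dy":0.4,"dz":0,"spin":0,"grip":0},
    {"dx":0,"dy":0.4,"dz":0,"spin":0,"grip":0},
    {"dx":0,"dy":0.4,"dz":0,"spin":0,"grip":0},
  ],
)

```text
time_s: 74.28
tcp_pos: [0.6299, 0.0419, -0.0065]
eef_rot: [179.9, -0.1, -90.7]
contact_force: [-0.1, -7.2, 1.9]
gripper_width: 0.0009
```

>>> servo_tool(
  targets=[
    {"dx":0,"dy":0.05,"dz":0,"spin":0,"grip":0},
    {"dx":0,"dy":0.1,"dz":0,"spin":0,"grip":0},
    {"dx":0,"dy":0.15,"dz":0,"spin":0,"grip":0},
    {"dx":0,"dy":0.2,"dz":0,"spin":0,"grip":0},
    {"dx":0,"dy":0.25,"dz":0,"spin":0,"grip":0},
    {"dx":0,"dy":0.3,"dz":0,"spin":0,"grip":0},
    {"dx":0,"dy":0.35,"dz":0,"spin":0,"grip":0},
    {"dx":0,"dy":0.4,"dz":0,"spin":0,"grip":0},
    {"dx":0,"dy":0.4,"dz":0,"spin":0,"grip":0},
    {"dx":0,"dy":0.4,"dz":0,"spin":0,"grip":0},
  ],
)

```text
time_s: 75.12
tcp_pos: [0.6299, 0.0459, -0.0065]
eef_rot: [179.9, -0.1, -90.7]
contact_force: [-0.5, -7.5, 1.9]
gripper_width: 0.0005
```

>>> servo_tool(
  targets=[
    {"dx":0,"dy":0.05,"dz":0,"spin":0,"grip":0},
    {"dx":0,"dy":0.1,"dz":0,"spin":0,"grip":0},
    {"dx":0,"dy":0.15,"dz":0,"spin":0,"grip":0},
    {"dx":0,"dy":0.2,"dz":0,"spin":0,"grip":0},
    {"dx":0,"dy":0.25,"dz":0,"spin":0,"grip":0},
    {"dx":0,"dy":0.3,"dz":0,"spin":0,"grip":0},
    {"dx":0,"dy":0.35,"dz":0,"spin":0,"grip":0},
    {"dx":0,"dy":0.4,"dz":0,"spin":0,"grip":0},
    {"dx":0,"dy":0.4,"dz":0,"spin":0,"grip":0},
    {"dx":0,"dy":0.4,"dz":0,"spin":0,"grip":0},
  ],
)

```text
time_s: 75.95
tcp_pos: [0.6288, 0.0463, -0.0065]
eef_rot: [179.8, -0.3, -90.7]
contact_force: [0.3, -21.5, 4.2]
gripper_width: 0.0003
```

>>> servo_tool(
  targets=[
    {"dx":0,"dy":-0.3,"dz":0,"spin":0,"grip":0},
    {"dx":0,"dy":-0.6,"dz":0,"spin":0,"grip":0},
    {"dx":0,"dy":-1.2,"dz":0,"spin":0,"grip":0},
    {"dx":0,"dy":-2.5,"dz":0,"spin":0,"grip":0},
    {"dx":0,"dy":-3,"dz":1,"spin":0,"grip":0},
    {"dx":0,"dy":-3,"dz":4,"spin":0,"grip":0},
    {"dx":0,"dy":-3,"dz":8,"spin":0,"grip":0},
    {"dx":0,"dy":-3,"dz":12,"spin":0,"grip":0},
    {"dx":-2,"dy":-3,"dz":16,"spin":0,"grip":0},
    {"dx":-5,"dy":-3,"dz":18,"spin":0,"grip":0},
  ],
)

```text
time_s: 76.78
tcp_pos: [0.5836, 0.0215, 0.1781]
eef_rot: [-179.7, 0.0, -90.6]
contact_force: [0.1, -0.3, 1.9]
gripper_width: 0.0004
```

>>> servo_tool(
  targets=[
    {"dx":-3,"dy":-3,"dz":0,"spin":0,"grip":0},
    {"dx":-5,"dy":-6,"dz":0,"spin":0,"grip":0},
    {"dx":-7,"dy":-9,"dz":0,"spin":0,"grip":0},
    {"dx":-9,"dy":-12.5,"dz":0,"spin":0,"grip":0},
    {"dx":-10,"dy":-16,"dz":0,"spin":0,"grip":0},
    {"dx":-11,"dy":-20,"dz":0,"spin":0,"grip":0},
    {"dx":-12,"dy":-24,"dz":0,"spin":0,"grip":0},
    {"dx":-13,"dy":-28,"dz":0,"spin":0,"grip":0},
    {"dx":-13,"dy":-28,"dz":0,"spin":0,"grip":0},
    {"dx":-13,"dy":-28,"dz":0,"spin":0,"grip":0},
  ],
)

```text
time_s: 77.62
tcp_pos: [0.4495, -0.2607, 0.174]
eef_rot: [-180.0, -0.0, -90.9]
contact_force: [-0.4, 1.0, -0.4]
gripper_width: 0.0011
```

```bash
python3 look.py q4 jar1 cup1
python3 - <<'E'
import cv2
b=cv2.imread("pics/q4_top.png");a=cv2.imread("pics/q4_side.png")
import numpy as np
cv2.imwrite("pics/q4c.png",np.hstack([cv2.resize(b[85:295,80:290],(400,400),interpolation=2),cv2.resize(a[140:350,130:340],(400,400),interpolation=2)]))
from h import *
g=cv2.cvtColor(b,6)
for y in (146,150,158,162): print(g[y,255:285])
E
```

```text
77.62 [ 0.4495 -0.2607  0.174 ] 0.0010717348472965267
jar1 top 0.73 [191.0, 136.0, 214.0, 151.0] ctr [0.6622 0.2456]
jar1 top 0.64 [168.0, 157.0, 194.0, 176.0] ctr [0.5987 0.2988]
jar1 top 0.58 [163.0, 137.0, 174.0, 154.0] ctr [0.6618 0.3354]
jar1 top 0.53 [127.0, 161.0, 154.0, 181.0] ctr [0.5868 0.4059]
jar1 top 0.48 [210.0, 154.0, 225.0, 177.0] ctr [0.5986 0.1951]
jar1 side 0.8 [211.0, 219.0, 230.0, 241.0] ctr [0.5948 0.187 ]
jar1 side 0.73 [180.0, 222.0, 201.0, 245.0] ctr [0.6664 0.2429]
jar1 side 0.72 [174.0, 287.0, 193.0, 303.0] ctr [0.5844 0.4134]
jar1 side 0.51 [192.0, 249.0, 213.0, 273.0] ctr [0.5927 0.3008]
cup1 top 0.77 [174.0, 244.0, 197.0, 267.0] ctr [0.3522 0.283 ]
cup1 top 0.66 [212.0, 236.0, 239.0, 261.0] ctr [0.3652 0.1793]
cup1 side 0.71 [266.0, 284.0, 289.0, 306.0] ctr [0.3544 0.2805]
cup1 side 0.59 [281.0, 250.0, 301.0, 271.0] ctr [0.3655 0.1756]
[107 107 109 107 107 109 107 107 106 105  56  10  16  18  45 108 110 142
 142 142 141 140 141 144 142 143 151 151 152 150]
[103 103 103 102 102 101 103 101 102 101  49  13  21  19  43 102 104 106
 106 107 106 107 105 107 105 106 105 104 107 105]
[107 109 119 112 119 121 120 119 120 116  39  12  26  16  49 115 155 154
 155 154 153 153 152 152 153 152 151 152 152 152]
[105 112 112 114 113 113 114 117 115 114  36  17  25  16  48 118 159 159
 160 151 152 151 152 152 151 150 152 151 153 152]
```

View pics/q4c.png

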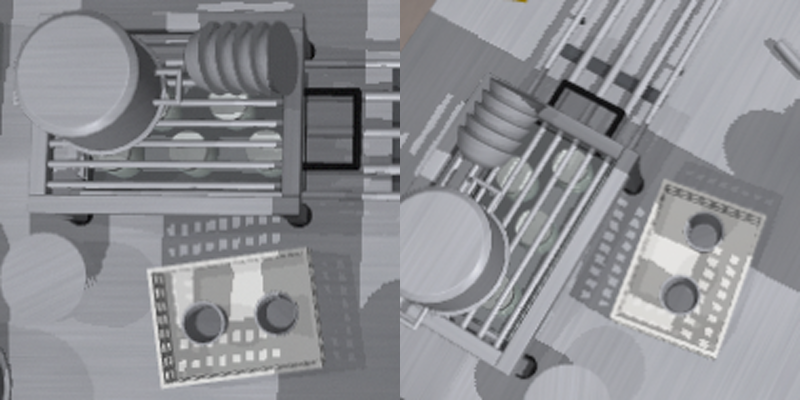

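```bash
python3 -c "
from plant import r
print(r.get_state()['contact_force']);print(r.close_job())"
```

```text
[-0.04380939  0.56572924  0.59322254]
the job is handed in; nothing more can be done
None
```

The tray changeover is done and handed in at about 78 s of the 210 s. The hand-in reports no verdict, so I don't know how it was judged.

I drew the tray out by its handle until it was clear of the shelf and put both used cups upright in the wash basket. All five jars went upright on the tray, gripped with 7 N. Jar 4 had been knocked about 5 cm aside during the run, so I located it again before picking it up. I then pushed the tray back behind the crossbar.

**Last checks**
- **Tray:** it came up against the stop at a finger position of y ≈ 0.046 m, where the push force rose from about 7 N to 21.5 N. I then backed off. The handle now sits about 19 mm further home than at the start.
- **Jars:** all five showed upright on the tray before the push. Under the shelf the top camera finds all five and the side camera only four, because the pot covers one.
- **Cups:** both cameras show both cups in the basket.

**What disagreed**
- **Tool height:** the reported tool height was about 35–39 mm lower than the real one. The first pull passed over the handle without touching it, and I measured the offset by touching the handle and then the counter.
- **Cameras:** the two cameras differed by up to about 12 mm in y on single points, so I used their average.

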